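# Load the tile rack and lock its keeper bar by feel

## Robot

A 6-joint arm with a two-finger parallel gripper is mounted at the origin on the work surface. World frame = base frame: x ahead of the robot, y to its left, z up, the work surface at z = 0. Lengths are in m, angles in rad, forces in N, time in s.
With the tool pointing down it reaches from about 0.25 to 0.775 m from the base axis. Payload 4 kg.
Tool frame: the origin (TCP) lies at the very end of the fingers, on their centre line; the grasp point (between the pads) lies tcp_to_grasp behind it (tcp_to_grasp is the distance from the TCP to the grasp point, in m); z points along the fingers, y is the direction in which the jaws open and shut (so a half turn about z gives the same grasp; the last joint's range is limited). The gripper opens to 94 mm and grips with 3 to 60 N. Pads are 16 mm wide; open, the fingers measure 119 mm over their backs; the gripper's body (75 mm by 177 mm) begins 78 mm behind the grasp point.
Start: joints at [1.17, 0.087, 1.371, -0, 1.684, -0.103], TCP at [0.161, 0.526, 0.206] pointing down, gripper open.
Joint ranges: [-3.1, 3.1], [-0.76, 2.03], [0.27, 2.55], [-1.08, 4.22], [0.17, 2.65], [-2.57, 2.57]. Speed limits (rad/s): [2.79, 2.79, 3.14, 3.14, 3.14, 3.14].

## Interface

Orientations are given as [roll, pitch, yaw] about the fixed x, y, z axes, in that order (R = Rz(yaw) Ry(pitch) Rx(roll)).
In Python, from bench import * gives the robot as it stands.
- The arm moves only by the tool play_rows, never from a script. Its argument "rows" is a list of rows, each a list of 3 entries, a list of its own where there are three numbers: the finger opening in cm, from 0 to 9.4, then the shift along the world's x, y, z in cm, then the turn, a rotation vector about the world's x, y, z in rad. A call has 1 to 8 rows; each row is the pose to reach, as a shift and turn from the pose commanded when the call began; what a row does not reach only later rows make up. A row lasts 1/12 s, in which the tool goes at most 41.7 mm and 7.16 degrees, less where a joint would pass 70% of its speed; a pose out of reach is approached as far as the arm can. A call with a gripper value outside its range is refused whole. The fingers move at their own pace and stop on an object; the grip force is fixed at half the most. Time passes only in rows, so rows that repeat a pose let the fingers close. It gives the time, the measured TCP pose, the force and the opening at its end, in the units of the state.
- get_obs(): the state, without advancing time (a new reading comes with each control period).
- snapshot(name): name is "side" or "top"; returns a dict with "pixels" (420x560x3 uint8, red, green, blue), "fx", "fy", "cx", "cy" (pixels), "rvec" (rotation vector, rad) and "tvec" (3), from world to camera coordinates, as OpenCV has them. Camera axes: x right, y down, z forward; pixel columns grow to the right and rows downward; lengths in m; the calibration is good to about 2 mm. A picture is of the moment at which its call begins. There is no depth.
- close_job(): hands the job in, once; it reports no verdict.
Trained networks look in the newest picture that a camera, given by its name, has taken for a name from the list of things; names that differ only in an ending like _2 or _b are one class to them, and where a whole thing is asked for, a point or a joint stands for the part that bears it (a point fixed in the world has none). Each returns a list of dicts, best first, with "confidence" (0 to 1); they miss things now and then, are a little off and sometimes report something else, mostly with a low value. They report only what shows in the picture. A call takes as long as a camera call.
- silhouettes(camera, label): "mask" (420x560 bool, what is visible of it) and "point" ([row, column] in pixels, amid what is visible of it).
The state is a dict: "time": time; "joint_positions": joint angles; "qvel": joint speeds; "joint_torque": joint torques, N m; "tool_pos": TCP position; "ee_rot": TCP orientation; "wrist_force": force on the tool from outside, world axes, zero at the start; "wrist_torque": the same for the moment, N m; "width": finger opening in m.
Only numpy, scipy, OpenCV 4.12 (cv2) and the standard library are available. Lean on these libraries where they do the work, as an engineer would, in place of code of your own. Each camera call takes 0.05 s, during which the arm holds its last target. There are 200 camera calls.

## Task

Load the bisque tiles for the kiln: move every tile from the drying stand into the carrying rack, upright and fully down, one to a slot, setting them in gently because they are brittle. Then take the keeper bar, lay it over the tiles from the low front wall with its wooden block on the shelf outside, feel with its tip along the face under the hood for the socket you cannot see, and push the bar in fully home until it stops. Let go of everything and leave the bowl, jar and cup where they stand.

Things in the scene. Friction and masses are not known exactly. Their poses are not given: they have to be found in the camera images.
- rack: wooden carrying rack, fixed; along its x from -181 to +106 mm, 140 wide (y), 134 high. Origin: middle of its base board's underside; z up. From -x to +x: front wall with a shelf, four tile slots across the rack, hooded end box. Base board 12 mm thick; side rails inside at y = +-52 mm, tops at z = 36 mm, keep a tile centred. A seated tile stands on the base and its top is at z = 102 mm
- rack_slot0 (a point): middle of the floor of rack slot 0 (rack x = -93, z = 12 mm): the centre of a seated tile's bottom edge belongs here. The slot is a 12.5 mm gap along rack y between two pairs of 10 mm dowels at y = +-32 mm with tapered tops, z = 56 mm. Any tile may go in any slot
- rack_slot1 (a point): middle of the floor of rack slot 1 (rack x = -57, z = 12 mm): the centre of a seated tile's bottom edge belongs here. The slot is a 12.5 mm gap along rack y between two pairs of 10 mm dowels at y = +-32 mm with tapered tops, z = 56 mm. Any tile may go in any slot
- rack_slot2 (a point): middle of the floor of rack slot 2 (rack x = -21, z = 12 mm): the centre of a seated tile's bottom edge belongs here. The slot is a 12.5 mm gap along rack y between two pairs of 10 mm dowels at y = +-32 mm with tapered tops, z = 56 mm. Any tile may go in any slot
- rack_slot3 (a point): middle of the floor of rack slot 3 (rack x = 15, z = 12 mm): the centre of a seated tile's bottom edge belongs here. The slot is a 12.5 mm gap along rack y between two pairs of 10 mm dowels at y = +-32 mm with tapered tops, z = 56 mm. Any tile may go in any slot
- rack_front (a point): top middle of the outer side of the rack's low front wall (rack x = -133, z = 107 mm); the wall is 10 mm thick and runs the full width. Level with its top a shelf, 90 mm wide, 10 thick, sticks out to x = -181 mm: the bar's block rests on it when the bar is home, the block's front end then at this point's x
- rack_face (a point): middle of the hidden face that looks to the rack's -x (rack x = 70, y = 0, z = 114 mm), 20 mm tall, from y = -24 to +24 mm, flat within 1 mm. In it is one socket 13 mm wide (y), 20 mm tall, its centre anywhere from y = -15 to +15 mm, changed every run; its bottom is at x = 96 mm. To be found by feel
- rack_hood (a point): middle of the front edge of the hood's underside (rack x = 50, z = 124 mm). The hood, z 124 to 134 mm, overhangs the face by 20 mm with flanks down both sides (y = +-60 to 70 mm) and hides it. The bar can be lowered over the tiles in front of this edge and then moved forward under it
- stand: dark wooden drying stand, fixed, 160 mm (its x) by 130 mm. Origin: centre of the underside of its base (12 mm thick). Four looser slots (15 mm gap between dowels with tops at z = 56 mm) at x = -54, -18, +18, +54 mm of its own frame; tiles stand in some of them
- tile0: bisque (pale fired clay) tile, 100 mm wide (its y), 90 mm tall (its z), 10 mm thick (its x), about 0.17 kg, brittle, one of up to four alike. Origin: centre of its bottom edge. At the start it stands upright in the drying stand. None if absent from this run
- tile1: bisque (pale fired clay) tile, 100 mm wide (its y), 90 mm tall (its z), 10 mm thick (its x), about 0.17 kg, brittle, one of up to four alike. Origin: centre of its bottom edge. At the start it stands upright in the drying stand. None if absent from this run
- tile2: bisque (pale fired clay) tile, 100 mm wide (its y), 90 mm tall (its z), 10 mm thick (its x), about 0.17 kg, brittle, one of up to four alike. Origin: centre of its bottom edge. At the start it stands upright in the drying stand. None if absent from this run
- tile3: bisque (pale fired clay) tile, 100 mm wide (its y), 90 mm tall (its z), 10 mm thick (its x), about 0.17 kg, brittle, one of up to four alike. Origin: centre of its bottom edge. At the start it stands upright in the drying stand. None if absent from this run
- bar: keeper bar: aluminium rod, 10 mm diameter, 228 mm long, nose chamfered 1.5 mm, out of the +x end of a wooden grip block 50 mm long (x -25 to +25 mm), 36 wide (y), 30 tall (z 0 to 30); 0.1 kg. Origin: centre of the block's underside. The rod runs along +x, axis at z = 5 mm, underside level with the block's. Lies on the table on it. In the rack its +x points along rack +x
- bar_tip (a point): the very end of the rod, on its axis (bar x = 253 mm, z = 5 mm)
- bowl: bystander: loose bisque bowl, 110 mm across, 50 mm high; origin at the centre of its underside
- jar: bystander: loose glaze jar, 60 mm across, 85 mm high; origin at the centre of its underside
- cup: bystander: loose clay cup, 72 mm across, 80 mm high; origin at the centre of its underside

How it is judged:
By the outcome, as a careful person would: the job done as asked, in the order asked, and still so for the second after the job is handed in, with the robot touching nothing.
Of tile0, tile1, tile2, tile3 only 3 to 4 are there at a start; the rules pass over those that are not, and their reading is None.
At some moment in a run one of bar may be knocked a few centimetres aside while the robot is not near it.
It also fails if it takes over 210 s, if anything falls off the work surface, if the arm or the gripper's body presses on something with over 40 N, if the wrist force passes 120 N, or if a joint passes its speed limit or range.

## Working session

There is one attempt and no reset: what is moved stays moved. The work goes in short steps, Python scripts to look and compute and a tool call to move; the robot and the scene stay as the last step left them, time stands still between calls to the robot, and variables do not carry over. Pictures are saved under pics/ and viewed, about 12 in all and at most 16, crops included, and the job is handed in when it is done.

Besides the shell and the picture viewer there is one more tool, called after "Call:" as name([rows], argument=value, ...), one row to a line, values as JSON. play_rows: Moves the arm, as the interface text tells. Its arguments: {"type":"object","properties":{"rows":{"type":"array"}},"required":["rows"]}

```bash
mkdir -p pics; ls; cat > h.py <<'E'
from bench import *
import numpy as np, cv2
def save(s,fn,crop=None,scale=1):
    im=s["pixels"][:,:,::-1]
    if crop: r0,r1,c0,c1=crop; im=im[r0:r1,c0:c1]
    cv2.imwrite("pics/"+fn,cv2.resize(np.ascontiguousarray(im),None,fx=scale,fy=scale,interpolation=cv2.INTER_CUBIC))
def RT(s): return cv2.Rodrigues(np.array(s["rvec"],float))[0],np.array(s["tvec"],float).reshape(3)
def proj(s,P):
    R,t=RT(s); c=np.atleast_2d(P)@R.T+t
    return np.c_[s["fx"]*c[:,0]/c[:,2]+s["cx"],s["fy"]*c[:,1]/c[:,2]+s["cy"]]
def back(s,uv,z):
    R,t=RT(s); uv=np.atleast_2d(uv).astype(float)
    d=np.c_[(uv[:,0]-s["cx"])/s["fx"],(uv[:,1]-s["cy"])/s["fy"],np.ones(len(uv))]@R
    o=-R.T@t
    return o+d*((z-o[2])/d[:,2])[:,None]
E
python3 - <<'E'
from h import *
np.set_printoptions(precision=4,suppress=True)
o=get_obs(); print({k:np.round(v,4) for k,v in o.items()})
for n in("side","top"):
    s=snapshot(n); save(s,n+"0.png",scale=1.4)
    R,t=RT(s); print(n,-R.T@t,s["fx"],R[2])
    for l in ["rack","stand","tile0","bar","bowl","jar","cup"]:
        for d in silhouettes(n,l)[:5]: 
            if d["confidence"]>.2: print(l,round(d["confidence"],2),np.round(d["point"]),d["mask"].sum(), back(s,[d["point"][1],d["point"][0]],0.05).round(3))
E
```

```text
pics
{'time': np.float64(0.0), 'joint_positions': array([ 1.1699,  0.0879,  1.3723, -0.    ,  1.6836, -0.1031]), 'qvel': array([ 0.0009,  0.0023, -0.0003, -0.0012, -0.0009, -0.0021]), 'joint_torque': array([ -0.    , -34.0194, -30.2421,   0.0718,   0.0333,  -0.0002]), 'tool_pos': array([0.1612, 0.5253, 0.2043]), 'ee_rot': array([-3.1394, -0.0002,  2.8438]), 'wrist_force': array([0.0875, 0.464 , 0.6391]), 'wrist_torque': array([ 0.0039, -0.06  , -0.0311]), 'width': np.float64(0.0934)}
side [-0.0342 -0.6426  0.9424] 454.65396365915205 [ 0.4846  0.5107 -0.7101]
rack 0.66 [224. 328.] 5904 [[ 0.629 -0.135  0.05 ]]
rack 0.23 [138. 237.] 633 [[0.7   0.327 0.05 ]]
stand 0.65 [193. 222.] 849 [[0.502 0.158 0.05 ]]
tile0 0.98 [175. 227.] 664 [[0.56  0.209 0.05 ]]
tile0 0.94 [162. 198.] 368 [[0.535 0.318 0.05 ]]
tile0 0.77 [164. 210.] 408 [[0.555 0.286 0.05 ]]
tile0 0.59 [168. 217.] 347 [[0.561 0.257 0.05 ]]
bar 0.77 [238. 233.] 576 [[0.414 0.004 0.05 ]]
bar 0.62 [140. 236.] 617 [[0.693 0.325 0.05 ]]
bar 0.44 [190. 221.] 693 [[0.507 0.171 0.05 ]]
bowl 0.45 [166. 208.] 414 [[0.546 0.284 0.05 ]]
j
[... 260 characters left out ...]
 -0.0296  1.4853] 495.7561910264073 [ 0.0635  0.01   -0.9979]
rack 0.94 [178. 322.] 4656 [[ 0.639 -0.141  0.05 ]]
stand 0.56 [215. 203.] 871 [[0.53  0.206 0.05 ]]
stand 0.33 [245. 392.] 434 [[ 0.446 -0.343  0.05 ]]
stand 0.26 [206. 197.] 284 [[0.556 0.222 0.05 ]]
tile0 0.82 [208. 182.] 300 [[0.55  0.265 0.05 ]]
tile0 0.72 [207. 198.] 293 [[0.552 0.22  0.05 ]]
tile0 0.7 [213. 174.] 302 [[0.535 0.29  0.05 ]]
tile0 0.6 [207. 210.] 271 [[0.553 0.184 0.05 ]]
bar 0.69 [247. 265.] 465 [[0.439 0.023 0.05 ]]
bowl 0.92 [153. 159.] 1088 [[0.71  0.337 0.05 ]]
jar 0.85 [244. 393.] 420 [[ 0.451 -0.346  0.05 ]]
jar 0.54 [244. 260.] 435 [[0.449 0.04  0.05 ]]
cup 0.66 [175. 406.] 562 [[ 0.65  -0.383  0.05 ]]
```

View pics/top0.png

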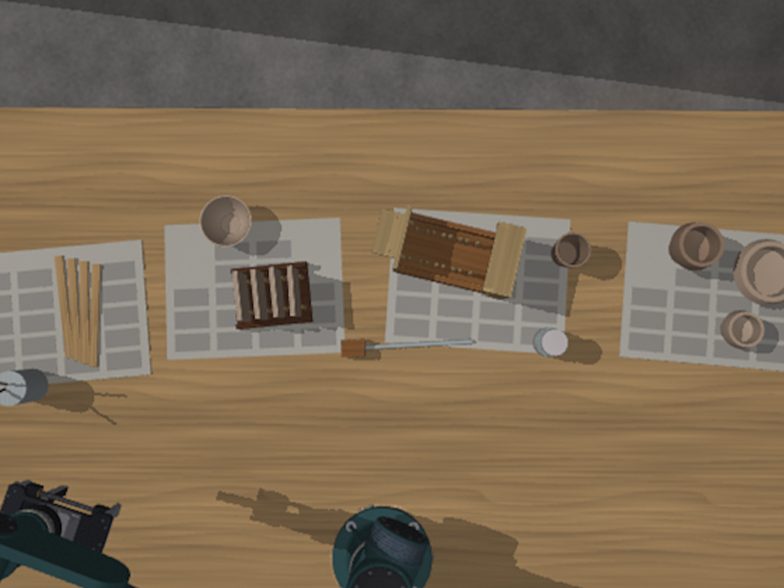

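View pics/side0.png

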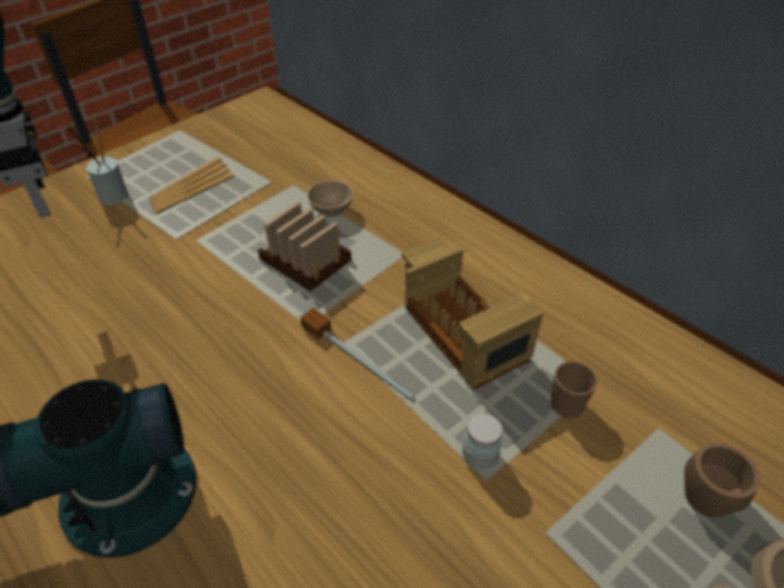

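```bash
python3 -c "
import bench;print([n for n in dir(bench) if n[0]!='_'])
print(bench.get_obs().keys())"
```

```text
['IKError', 'close_job', 'get_obs', 'silhouettes', 'snapshot', 'tcp_to_grasp']
dict_keys(['time', 'joint_positions', 'qvel', 'joint_torque', 'tool_pos', 'ee_rot', 'wrist_force', 'wrist_torque', 'width'])
```

```bash
cat > fit.py <<'E'
from h import *
from scipy.optimize import minimize
def box(x0,x1,y0,y1,z0,z1): return np.array([[x,y,z] for x in(x0,x1) for y in(y0,y1) for z in(z0,z1)])/1000.
RACK=[box(-133,106,-70,70,0,12),box(-133,-123,-70,70,0,107),box(-181,-133,-45,45,97,107),box(70,106,-70,70,0,134),box(50,106,-70,70,124,134),box(50,70,60,70,104,134),box(50,70,-70,-60,104,134)]
def tiles(xs,zb=12): return [box(x-5,x+5,-50,50,zb,zb+90) for x in xs]
BAR=[box(-25,25,-18,18,0,30),box(25,253,-5,5,0,10)]
def xf(B,p):
    c,s=np.cos(p[2]),np.sin(p[2]); z=p[3] if len(p)>3 else 0
    return B@np.array([[c,s,0],[-s,c,0],[0,0,1]])+[p[0],p[1],z]
def render(s,boxes,p,k=4):
    m=np.zeros((420*k,560*k),np.uint8)
    for B in boxes:
        uv=(proj(s,xf(B,p))+.5)*k-.5
        h=cv2.convexHull((uv*16).round().astype(np.int32))
        cv2.fillConvexPoly(m,h,1,shift=4)
    return cv2.resize(m.astype(np.float32),(560,420),interpolation=cv2.INTER_AREA)
def cost(p,obs,boxes):
    c=0
    for s,m in obs:
        r=render(s,boxes,p); c+=1-np.minimum(r,m).sum()/np.maximum(r,m).sum()
    return c
def fit(obs,boxes,p0,d=(.01,.01,.06)):
    best=None; p=np.array(p0,float)
    for k in (1,.3,.3):
        S=np.vstack([p]+[p+k*np.eye(3)[i]*d[i] for i in range(3)])
        r=minimize(cost,p,args=(obs,boxes),method="Nelder-Mead",options=dict(initial_simplex=S,xatol=1e-5,fatol=1e-5,maxiter=150)); p=r.x
    return r.x,r.fun
def draw(im,s,boxes,p,k,off,col):
    E=[(a,b) for a in range(8) for b in range(a+1,8) if bin(a^b).count("1")==1]
    for B in boxes:
        uv=((proj(s,xf(B,p))-off+.5)*k-.5)
        for a,b in E: cv2.line(im,tuple(map(int,uv[a].round())),tuple(map(int,uv[b].round())),col,1)
E
cat > f1.py <<'E'
from fit import *
import pickle
np.set_printoptions(precision=4,suppress=True)
print("t2g",tcp_to_grasp)
S={n:snapshot(n) for n in("side","top")}
D={}
for n in S:
    for l in("rack","tile0","bar"): D[n,l]=[d for d in silhouettes(n,l) if d["confidence"]>.4]
pickle.dump((S,D),open("d.pkl","wb"))
P={}
g={"rack":(.63,-.13,-1.75),"tile0":(.53,.21,-1.5),"bar":(.44,.05,-1.5)}
for l,bx in(("rack",RACK),("tile0",tiles([-54,-18,18,54])),("bar",BAR)):
    for cams in(("top","side"),("top",),("side",)):
        ob=[]
        for n in cams:
            ds=D[n,l] if l=="tile0" else D[n,l][:1]
            if ds: ob.append((S[n],np.any([d["mask"] for d in ds],0).astype(np.float32)))
        p,c=fit(ob,bx,g[l]); print(l,cams,p,c)
        if len(cams)==2:P[l]=p
pickle.dump(P,open("P.pkl","wb"))
k=4
o=(220,130)
tiles_im=[]
for n,(c0,c1,r0,r1) in(("top",(255,395,135,235)),("top",(150,270,165,240)),("side",(270,400,160,290)),("side",(170,300,130,260))):
    im=np.ascontiguousarray(cv2.resize(S[n]["pixels"][r0:r1,c0:c1,::-1],None,fx=k,fy=k,interpolation=cv2.INTER_CUBIC))
    raw=im.copy()
    for l,bx in(("rack",RACK),("tile0",tiles([-54,-18,18,54])),("bar",BAR)): draw(im,S[n],bx,P[l],k,np.array([c0,r0]),(0,255,0))
    tiles_im.append(im)
W=800
def canv(a,b):
    h=max(a.shape[0],b.shape[0]); c=np.zeros((h,a.shape[1]+b.shape[1],3),np.uint8); c[:a.shape[0],:a.shape[1]]=a; c[:b.shape[0],a.shape[1]:]=b
    f=min(800/c.shape[1],600/c.shape[0]); return cv2.resize(c,None,fx=f,fy=f,interpolation=cv2.INTER_AREA)
cv2.imwrite("pics/fitT.png",canv(tiles_im[0],tiles_im[1])); cv2.imwrite("pics/fitS.png",canv(tiles_im[2],tiles_im[3]))
E
python3 f1.py
```

```text
t2g 0.0188
rack ('top', 'side') [ 0.6326 -0.1603 -1.7987] 0.12191158533096313
rack ('top',) [ 0.6316 -0.1612 -1.8003] 0.05853313207626343
rack ('side',) [ 0.635  -0.1597 -1.8024] 0.05339556932449341
tile0 ('top', 'side') [ 0.5452  0.2395 -1.4624] 0.3183242082595825
tile0 ('top',) [ 0.55    0.2032 -1.4731] 0.49864500761032104
tile0 ('side',) [ 0.5449  0.2416 -1.4747] 0.13866746425628662
bar ('top', 'side') [ 0.4342  0.067  -1.5017] 0.33539140224456787
bar ('top',) [ 0.4351  0.0651 -1.5054] 0.13186943531036377
bar ('side',) [ 0.4338  0.0695 -1.509 ] 0.15199679136276245
```

View pics/fitT.png

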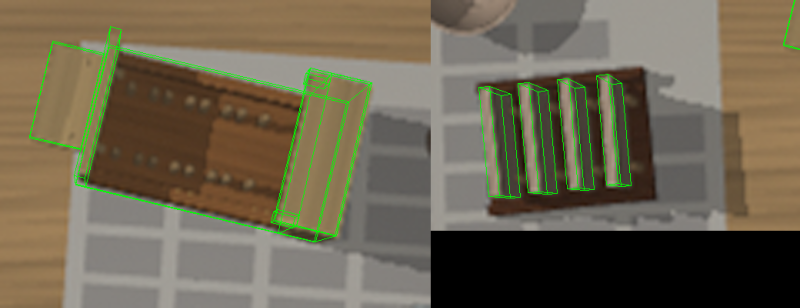

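View pics/fitS.png

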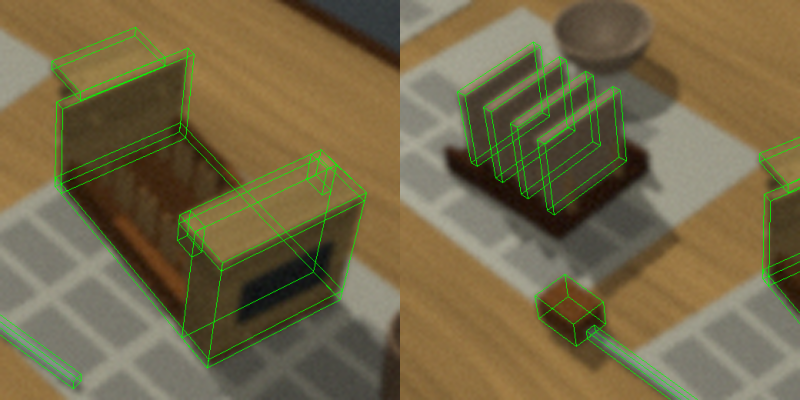

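```bash
cat > f2.py <<'E'
from fit import *
import pickle
np.set_printoptions(precision=4,suppress=True)
S,D=pickle.load(open("d.pkl","rb"))
top=[box(x-5,x+5,-50,50,101,102) for x in(-54,-18,18,54)]
s=S["top"]; 
for d in D["top","tile0"]: print(d["confidence"],d["mask"].sum(),np.array(d["point"]).round(1))
m=np.any([d["mask"] for d in D["top","tile0"]],0)
# bright pale pixels near
hsv=cv2.cvtColor(s["pixels"],cv2.COLOR_RGB2HSV).astype(int); roi=np.zeros_like(m); roi[185:236,160:225]=1
g=s["pixels"].astype(int)
for nm,mm in(("mask",m),("bright",roi&(g.sum(2)>390)&m)):
  print(nm,mm.sum(),fit([(s,mm.astype(np.float32))],top,(.545,.24,-1.47)))
E
python3 f2.py
```

```text
0.63 335 [214.3 171.6]
0.56 228 [207.6 197.2]
0.51 295 [205.6 181.1]
0.5 270 [208.8 210.6]
mask 1128 (array([ 0.5454,  0.2325, -1.4443]), np.float64(0.5244755148887634))
bright 303 (array([ 0.5447,  0.2389, -1.4524]), np.float64(0.4690767526626587))
```

Call:
play_rows([
  [2.4,[3,-2,3],[0,0,0.1]],
  [2.4,[6.5,-4.5,3],[0,0,0.2]],
  [2.4,[10,-7,3],[0,0,0.3]],
  [2.4,[13.5,-9.5,3],[0,0,0.4]],
  [2.4,[17,-12,3],[0,0,0.41]],
  [2.4,[20.5,-14.5,2],[0,0,0.41]],
  [2.4,[24,-17,1],[0,0,0.41]],
  [2.4,[27,-19,1],[0,0,0.41]],
])

```text
time: 1.87
tool_pos: [0.4253, 0.3388, 0.215]
ee_rot: [-3.141, -0.001, -3.029]
wrist_force: [0.4, 2.0, -0.2]
width: 0.0442
```

Call:
play_rows([
  [2.4,[3,-3.8,0],[0,0,0]],
  [2.4,[6,-7.6,0],[0,0,0]],
  [2.4,[9,-11,-2],[0,0,0]],
  [2.4,[12.6,-15.3,-5],[0,0,0]],
  [2.4,[12.6,-15.3,-8.5],[0,0,0]],
  [2.4,[12.6,-15.3,-8.5],[0,0,0]],
  [2.4,[12.6,-15.3,-8.5],[0,0,0]],
])

```text
time: 2.45
tool_pos: [0.5489, 0.184, 0.1248]
ee_rot: [-3.139, -0.01, -3.034]
wrist_force: [-1.0, -0.9, -0.4]
width: 0.0243
```

```bash
python3 - <<'E'
from h import *
print(get_obs()["tool_pos"],get_obs()["ee_rot"],get_obs()["width"],get_obs()["time"])
a=snapshot("top");b=snapshot("side")
save(a,"a1.png",(150,250,130,270),4)
save(b,"b1.png",(100,240,150,300),4)
A=cv2.imread("pics/a1.png");B=cv2.imread("pics/b1.png")
c=np.zeros((600,1160,3),np.uint8); c[:400,:560]=A; c[:560,560:]=B[:560]
cv2.imwrite("pics/c1.png",cv2.resize(c,(800,414),interpolation=cv2.INTER_AREA))
E
```

```text
[0.54885348 0.18400451 0.12479962] [-3.13938963 -0.01037022 -3.03368986] 0.02430694181936798 2.45
```

View pics/c1.png

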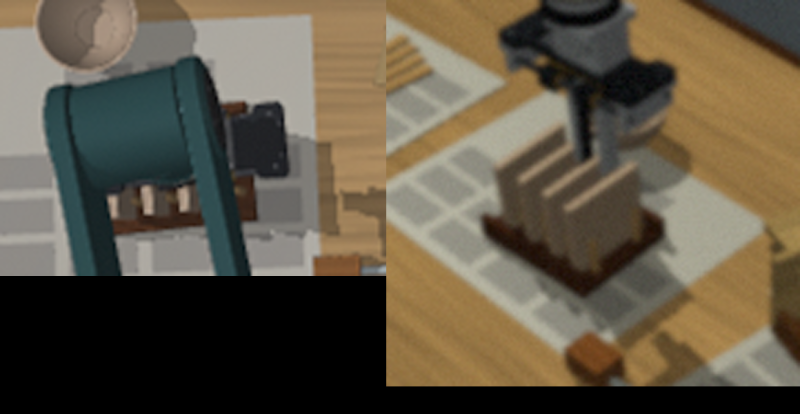

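Call:
play_rows([
  [2.4,[0.2,0.2,-1.5],[0,0,0]],
  [2.4,[0.2,0.2,-2.7],[0,0,0]],
  [2.4,[0.2,0.2,-3.9],[0,0,0]],
  [2.4,[0.2,0.2,-5.1],[0,0,0]],
  [2.4,[0.2,0.2,-5.5],[0,0,0]],
  [2.4,[0.2,0.2,-5.5],[0,0,0]],
])

```text
time: 3.05
tool_pos: [0.5511, 0.1897, 0.0743]
ee_rot: [-3.141, -0.003, -3.029]
wrist_force: [-0.1, -0.0, -0.4]
width: 0.0241
```

```bash
python3 - <<'E'
from h import *
b=snapshot("side")
save(b,"b2.png",(110,210,170,280),6)
E
```

```text
(no output)
```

View pics/b2.png

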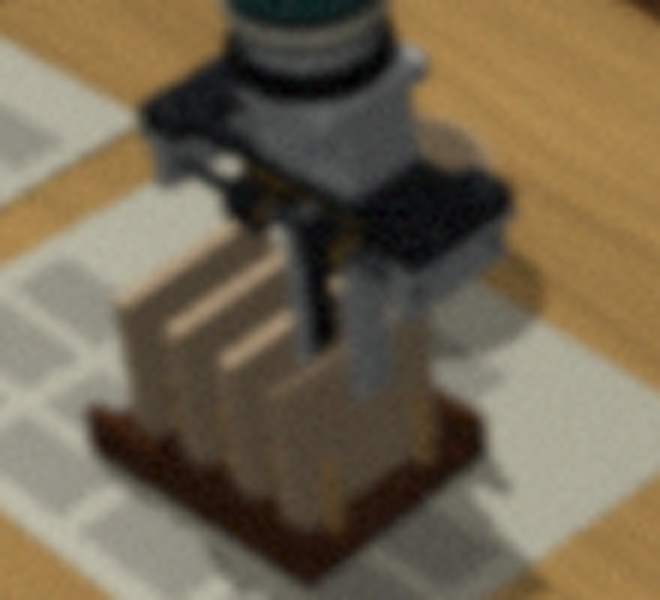

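Call:
play_rows([
  [0.6,[0,0,0],[0,0,0]],
  [0.6,[0,0,0],[0,0,0]],
  [0.6,[0,0,0],[0,0,0]],
  [0.6,[0,0,0],[0,0,0]],
  [0.6,[0,0,0],[0,0,0]],
  [0.6,[0,0,0],[0,0,0]],
])

```text
time: 3.6
tool_pos: [0.5531, 0.1884, 0.0768]
ee_rot: [-3.14, 0.001, -3.03]
wrist_force: [-0.3, -4.6, 2.1]
width: 0.01
```

Call:
play_rows([
  [0.6,[0,0,1],[0,0,0]],
  [0.6,[0,0,3],[0,0,0]],
  [0.6,[0,0,5.5],[0,0,0]],
  [0.6,[0,0,8],[0,0,0]],
  [0.6,[0,0,11],[0,0,0]],
  [0.6,[0,0,14],[0,0,0]],
  [0.6,[0,0,14.5],[0,0,0]],
])

```text
time: 4.18
tool_pos: [0.5544, 0.1915, 0.228]
ee_rot: [3.137, 0.011, -3.028]
wrist_force: [0.2, -0.0, -0.4]
width: 0.0097
```

Call:
play_rows([
  [0.6,[0.4,-2,0],[0,0,0]],
  [0.6,[1.1,-5.5,0],[0,0,-0.04]],
  [0.6,[1.8,-9,0],[0,0,-0.08]],
  [0.6,[2.5,-12.5,0],[0,0,-0.12]],
  [0.6,[3.2,-16,0],[0,0,-0.17]],
  [0.6,[3.9,-19.5,0],[0,0,-0.22]],
  [0.6,[4.6,-23,0],[0,0,-0.27]],
  [0.6,[5.3,-26.5,0],[0,0,-0.338]],
])

```text
time: 4.85
tool_pos: [0.6052, -0.0759, 0.2193]
ee_rot: [3.139, -0.002, 2.914]
wrist_force: [0.5, -0.3, -2.0]
width: 0.0097
```

Call:
play_rows([
  [0.6,[0.7,-3,0],[0,0,0]],
  [0.6,[1.4,-6,0],[0,0,0]],
  [0.6,[2.1,-8.5,0],[0,0,0]],
  [0.6,[2.4,-10,0],[0,0,0]],
  [0.6,[2.4,-10,0],[0,0,0]],
  [0.6,[2.4,-10,0],[0,0,0]],
  [0.6,[2.4,-10,0],[0,0,0]],
])

```text
time: 5.43
tool_pos: [0.6293, -0.1737, 0.2206]
ee_rot: [3.14, -0.001, 2.917]
wrist_force: [0.1, 0.7, -1.1]
width: 0.0097
```

```bash
cat > f3.py <<'E'
from fit import *
import pickle,sys
np.set_printoptions(precision=4,suppress=True)
T=[];Rr=[];S={};M={};K={}
for i in range(3):
    for n in("top","side"):
        s=snapshot(n);S[n]=s;o=get_obs();T.append(o["tool_pos"]);Rr.append(o["ee_rot"])
        t=silhouettes(n,"tile0");T.append(get_obs()["tool_pos"])
        c=proj(s,[T[0]-[0,0,.02]])[0]
        t=[d for d in t if d["confidence"]>.3]
        if t:
            d=min(t,key=lambda d:np.hypot(d["point"][1]-c[0],d["point"][0]-c[1]))
            print(n,round(d["confidence"],2),d["mask"].sum(),np.round(d["point"]),c.round())
            M.setdefault(n,[]).append(d["mask"])
        r=silhouettes(n,"rack")
        if r and r[0]["confidence"]>.4: K.setdefault(n,[]).append(r[0]["mask"])
T=np.array(T);print("tool",T.mean(0),"std",T.std(0),"rot",np.array(Rr)[-1],get_obs()["time"])
pickle.dump((S,M,K,T),open("d3.pkl","wb"))
E
python3 f3.py; python3 - <<'E'
from h import *
import pickle
S,M,K,T=pickle.load(open("d3.pkl","rb"))
ims=[]
for n in("top","side"):
    im=S[n]["pixels"][:,:,::-1].copy()
    if n in M:
        cs,_=cv2.findContours(M[n][-1].astype(np.uint8),cv2.RETR_EXTERNAL,cv2.CHAIN_APPROX_NONE); cv2.drawContours(im,cs,-1,(0,255,0),1)
    im=im[100:240,250:400] if n=="top" else im[100:290,250:420]
    ims.append(cv2.resize(im,(400,int(400*im.shape[0]/im.shape[1]))))
h=max(i.shape[0] for i in ims); c=np.zeros((h,800,3),np.uint8)
for k,i in enumerate(ims): c[:i.shape[0],400*k:400*k+400]=i
cv2.imwrite("pics/held.png",c)
E
```

```text
top 0.54 2900 [182. 303.] [339. 175.]
side 0.83 919 [190. 339.] [345. 190.]
top 0.5 78 [187. 338.] [339. 175.]
side 0.58 941 [188. 340.] [345. 190.]
top 0.44 92 [187. 338.] [339. 175.]
side 0.7 918 [190. 341.] [345. 190.]
tool [ 0.6294 -0.1747  0.2212] std [0.     0.0008 0.0002] rot [ 3.1415 -0.0001  2.9157] 6.3333
```

View pics/held.png

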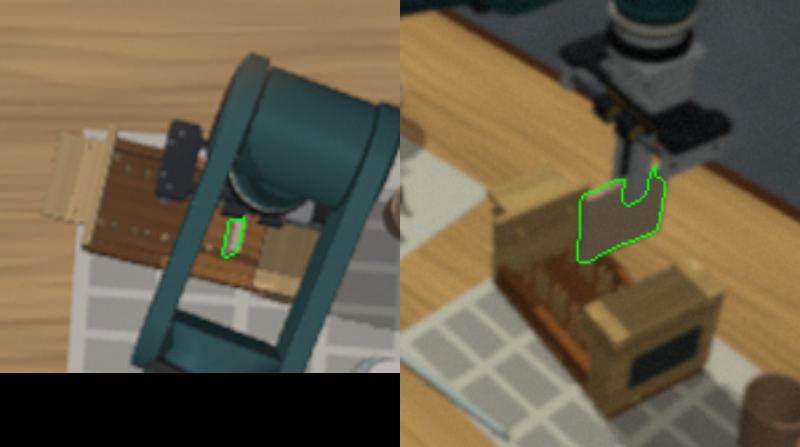

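```bash
cat > f4.py <<'E'
from fit import *
import pickle,sys
np.set_printoptions(precision=4,suppress=True)
S,M,K,T=pickle.load(open("d3.pkl","rb"))
tcp=T.mean(0); yaw=-1.7967
zb=tcp[2]-.0642
TB=[box(-5,5,-50,50,0,90)]
FB=[box(-24,24,-10,10,62,200)]
s=S["side"]; fm=render(s,FB,(*tcp[:2],yaw,zb))>0
fm=cv2.dilate(fm.astype(np.uint8),np.ones((3,3)))>0
def c(p,m,bx,z):
    r=render(s,bx,(*p[:2],yaw,z)); r=np.where(fm,0,r); m=np.where(fm,0,m); return 1-np.minimum(r,m).sum()/np.maximum(r,m).sum()
ex=np.array([np.cos(yaw),np.sin(yaw)]); ey=np.array([-ex[1],ex[0]])
for m in M["side"]:
    p=tcp[:2].copy()
    for k in(.006,.002):
        r=minimize(c,p,args=(m.astype(float),TB,zb),method="Nelder-Mead",options=dict(initial_simplex=[p,p+[k,0],p+[0,k]],xatol=1e-5,fatol=1e-6)); p=r.x
    d=p-tcp[:2]; print("tile side",p,r.fun,"minus tcp: along x %.1f y %.1f mm"%(d@ex*1e3,d@ey*1e3))
S0,D=pickle.load(open("d.pkl","rb"))
for n in("side","top"):
    p,f=fit([(S0[n],D[n,"rack"][0]["mask"].astype(np.float32))],RACK,(.633,-.16,-1.8)); print("rack",n,p,f)
E
python3 f4.py
```

```text
tile side [ 0.6262 -0.1708] 0.08322195491401585 minus tcp: along x -3.1 y -4.0 mm
tile side [ 0.6267 -0.1717] 0.07959759971761382 minus tcp: along x -2.3 y -3.4 mm
tile side [ 0.6253 -0.1726] 0.0799826313504125 minus tcp: along x -1.2 y -4.5 mm
rack side [ 0.6351 -0.1599 -1.8054] 0.05357253551483154
rack top [ 0.6316 -0.1613 -1.7978] 0.058691203594207764
```

```bash
cat > f5.py <<'E'
from fit import *
import pickle
np.set_printoptions(precision=4,suppress=True)
S,M,K,T=pickle.load(open("d3.pkl","rb")); s=S["top"]; tcp=T.mean(0); yaw=-1.799
ex=np.array([np.cos(yaw),np.sin(yaw)]); ey=np.array([-ex[1],ex[0]])
rk=np.array([.6316,-.1613])
zt=tcp[2]+.0258
im=s["pixels"].astype(float).sum(2)
# sample along tile top centreline
for off in(-2,0,2):
    ys=np.arange(-70,-20,2.)
    pts=np.array([[*(rk+ex*(.0136+off/1e3)+ey*y/1e3),zt] for y in ys])
    uv=proj(s,pts).astype(np.float32)
    v=cv2.remap(im.astype(np.float32),uv[:,:1],uv[:,1:],cv2.INTER_LINEAR).ravel()
    print(off,[(int(y),int(x)) for y,x in zip(ys,v)])
for m in M["top"][1:]:
    r,c=np.nonzero(m); i=r>=np.percentile(r,92)
    w=back(s,np.c_[c[i],r[i]+.5],zt)[:,:2]-rk; print("end of mask: x,y mm",(w@ex*1e3).round(1).mean(),(w@ey*1e3).round(1))
E
python3 f5.py
```

```text
-2 [(-70, 258), (-68, 263), (-66, 264), (-64, 260), (-62, 242), (-60, 222), (-58, 208), (-56, 210), (-54, 265), (-52, 361), (-50, 430), (-48, 452), (-46, 433), (-44, 432), (-42, 435), (-40, 439), (-38, 436), (-36, 435), (-34, 437), (-32, 432), (-30, 431), (-28, 448), (-26, 462), (-24, 421), (-22, 297)]
0 [(-70, 254), (-68, 262), (-66, 263), (-64, 257), (-62, 239), (-60, 217), (-58, 201), (-56, 202), (-54, 260), (-52, 357), (-50, 443), (-48, 462), (-46, 453), (-44, 454), (-42, 460), (-40, 459), (-38, 455), (-36, 452), (-34, 452), (-32, 456), (-30, 458), (-28, 464), (-26, 462), (-24, 422), (-22, 310)]
2 [(-70, 251), (-68, 263), (-66, 263), (-64, 250), (-62, 224), (-60, 195), (-58, 193), (-56, 194), (-54, 255), (-52, 368), (-50, 450), (-48, 460), (-46, 460), (-44, 457), (-42, 456), (-40, 454), (-38, 455), (-36, 462), (-34, 465), (-32, 458), (-30, 457), (-28, 455), (-26, 452), (-24, 430), (-22, 321)]
end of mask: x,y mm 10.44 [-53.6 -53.  -52.4 -51.8 -51.2 -56.  -55.4 -54.8 -54.2 -57.9]
end of mask: x,y mm 9.73846153846154 [-56.6 -56.  -55.4 -54.8 -54.2 -53.7 -59.  -58.4 -57.9 -57.3 -56.7 -60.9
 -60.3]
```

```bash
cat > f6.py <<'E'
from fit import *
import pickle
np.set_printoptions(precision=1,suppress=True,linewidth=150)
S0,D=pickle.load(open("d.pkl","rb")); S,M,K,T=pickle.load(open("d3.pkl","rb")); tcp=T.mean(0); yaw=-1.800
ex=np.array([np.cos(yaw),np.sin(yaw)]); ey=np.array([-ex[1],ex[0]])
def edge(s,o,x,z,y0,zz=None,h=14):
    """strongest colour edge along rack y near y0 (mm)"""
    t=np.arange(y0-h,y0+h+.1,.5)
    im=cv2.GaussianBlur(s["pixels"],(0,0),.7).astype(np.float32)
    pts=np.array([[*(o+ex*x/1e3+ey*a/1e3),z/1e3] for a in t]); uv=proj(s,pts).astype(np.float32)
    v=cv2.remap(im,uv[:,:1],uv[:,1:],cv2.INTER_CUBIC).reshape(-1,3)
    g=np.abs(np.gradient(v,axis=0)).sum(1); k=g.argmax(); lo,hi=max(k-6,0),k+7
    return (t[lo:hi]*g[lo:hi]).sum()/g[lo:hi].sum()
rk=np.array([.6326,-.1606])
for n in("top","side"):
    s=S0[n]; print(n)
    for nm,xs,zs in(("hood",(60,70,80,90,98),(134,)),("wall",(-130,-128,-126),(107,)),("shelf",(-175,-165,-155,-145),(107,))):
        h=45 if nm=="shelf" else 70
        a=np.array([[edge(s,rk,x,z,-h),edge(s,rk,x,z,h)] for x in xs for z in zs]); print(nm,a.tolist() if 0 else a.T.round(1),"mid",a.mean(1).round(1))
    s=S[n]; zb=tcp[2]*1e3-64.2; xt=(tcp[:2]-rk)@ex*1e3
    xf_=xt-5 if n=="top" else xt+5
    zs=[zb+90] if n=="top" else list(zb+np.arange(10,85,10))
    xs=[xt-2,xt,xt+2] if n=="top" else [xt+5]
    yc=-3 
    a=np.array([[edge(s,rk,x,z,yc-50),edge(s,rk,x,z,yc+50)] for x in xs for z in zs]); print("tile",a.T.round(1))
E
python3 f6.py
```

```text
top
hood [[-80.9 -81.1 -81.2 -81.2 -71.7]
 [ 82.4  82.7  68.1  67.5  68.9]] mid [ 0.8  0.8 -6.6 -6.8 -1.4]
wall [[-73.5 -74.  -75. ]
 [ 63.1  63.5  63.8]] mid [-5.2 -5.3 -5.6]
shelf [[-44.7 -45.4 -45.  -45.2]
 [ 54.   42.   51.7  52.8]] mid [ 4.6 -1.7  3.3  3.8]
tile [[-53.8 -53.4 -53.2]
 [ 36.4  35.2  35.3]]
side
hood [[-73.6 -72.7 -71.5 -72.3 -72.2]
 [ 68.6  66.9  69.6  69.1  71.3]] mid [-2.5 -2.9 -0.9 -1.6 -0.5]
wall [[-70.9 -72.6 -71.7]
 [ 80.8  62.5  58.7]] mid [ 4.9 -5.  -6.5]
shelf [[-50.7 -53.9 -46.7 -46.7]
 [ 55.1  42.9  42.4  57.7]] mid [ 2.2 -5.5 -2.1  5.5]
tile [[-59.9 -60.4 -52.7 -56.9 -56.9 -59.2 -53.7 -53.1]
 [ 44.4  43.8  45.1  46.2  45.   45.8  44.6  34.7]]
```

Call:
play_rows([
  [0.6,[0.28,-0.21,-1],[0,0,-0.005]],
  [0.6,[0.28,-0.21,-3.5],[0,0,-0.005]],
  [0.6,[0.28,-0.21,-6],[0,0,-0.005]],
  [0.6,[0.28,-0.21,-8],[0,0,-0.005]],
  [0.6,[0.28,-0.21,-9],[0,0,-0.005]],
  [0.6,[0.28,-0.21,-9.5],[0,0,-0.005]],
  [0.6,[0.28,-0.21,-10],[0,0,-0.005]],
  [0.6,[0.28,-0.21,-10.4],[0,0,-0.005]],
])

```text
time: 7.0
tool_pos: [0.6329, -0.1779, 0.1178]
ee_rot: [-3.141, 0.002, 2.911]
wrist_force: [0.4, 0.2, -0.9]
width: 0.0098
```

Call:
play_rows([
  [0.6,[0,0,-0.2],[0,0,0]],
  [0.6,[0,0,-0.4],[0,0,0]],
  [0.6,[0,0,-0.6],[0,0,0]],
  [0.6,[0,0,-0.6],[0,0,0]],
])

```text
time: 7.33
tool_pos: [0.6324, -0.1776, 0.1113]
ee_rot: [3.142, 0.001, 2.911]
wrist_force: [0.5, -1.0, -1.3]
width: 0.0098
```

Call:
play_rows([
  [0.6,[0,0,-0.3],[0,0,0]],
  [0.6,[0,0,-0.6],[0,0,0]],
  [0.6,[0,0,-0.9],[0,0,0]],
  [0.6,[0,0,-1.2],[0,0,0]],
  [0.6,[0,0,-1.4],[0,0,0]],
  [0.6,[0,0,-1.4],[0,0,0]],
])

```text
time: 7.83
tool_pos: [0.6318, -0.1774, 0.0961]
ee_rot: [3.141, -0.001, 2.911]
wrist_force: [-0.2, -1.0, -1.0]
width: 0.0097
```

Call:
play_rows([
  [0.6,[0,0,-0.4],[0,0,0]],
  [0.6,[0,0,-0.8],[0,0,0]],
  [0.6,[0,0,-1.2],[0,0,0]],
  [0.6,[0,0,-1.5],[0,0,0]],
  [0.6,[0,0,-1.7],[0,0,0]],
  [0.6,[0,0,-1.8],[0,0,0]],
  [0.6,[0,0,-1.9],[0,0,0]],
  [0.6,[0,0,-1.9],[0,0,0]],
])

```text
time: 8.5
tool_pos: [0.6322, -0.1776, 0.0779]
ee_rot: [3.142, -0.0, 2.911]
wrist_force: [-0.6, 0.5, -1.5]
width: 0.0099
```

Call:
play_rows([
  [0.6,[0,0,-0.05],[0,0,0]],
  [0.6,[0,0,-0.1],[0,0,0]],
  [0.6,[0,0,-0.15],[0,0,0]],
  [0.6,[0,0,-0.15],[0,0,0]],
])

```text
time: 8.83
tool_pos: [0.6323, -0.1776, 0.0769]
ee_rot: [3.142, 0.0, 2.911]
wrist_force: [-0.8, 0.1, 0.5]
width: 0.0097
```

Call:
play_rows([
  [0.6,[0,0,-0.05],[0,0,0]],
  [0.6,[0,0,-0.05],[0,0,0]],
])

```text
time: 9.0
tool_pos: [0.6323, -0.1776, 0.0768]
ee_rot: [-3.142, 0.0, 2.911]
wrist_force: [-1.5, 0.9, 1.5]
width: 0.0096
```

Call:
play_rows([
  [2.4,[0,0,0],[0,0,0]],
  [2.4,[0,0,0],[0,0,0]],
  [2.4,[0,0,0],[0,0,0]],
  [2.4,[0,0,0.5],[0,0,0]],
  [2.4,[0,0,2],[0,0,0]],
  [2.4,[0,0,4.5],[0,0,0]],
  [2.4,[0,0,7.5],[0,0,0]],
  [2.4,[0,0,8.5],[0,0,0]],
])

```text
time: 9.67
tool_pos: [0.6342, -0.1783, 0.1666]
ee_rot: [-3.141, 0.008, 2.911]
wrist_force: [0.6, -0.3, 0.4]
width: 0.024
```

Call:
play_rows([
  [2.4,[-0.4,2,0],[0,0,0]],
  [2.4,[-1.1,5.5,0],[0,0,0.04]],
  [2.4,[-1.8,9,0],[0,0,0.09]],
  [2.4,[-2.5,12.5,0],[0,0,0.14]],
  [2.4,[-3.2,16,0],[0,0,0.19]],
  [2.4,[-3.9,19.5,0],[0,0,0.24]],
  [2.4,[-4.6,23,0],[0,0,0.29]],
  [2.4,[-5.3,26.5,0],[0,0,0.339]],
])

```text
time: 10.33
tool_pos: [0.5786, 0.089, 0.1608]
ee_rot: [3.141, 0.0, -3.031]
wrist_force: [0.7, 0.2, -0.7]
width: 0.024
```

Call:
play_rows([
  [2.4,[-0.7,3,0],[0,0,0]],
  [2.4,[-1.5,6.5,0],[0,0,0]],
  [2.4,[-2.2,10,0],[0,0,0]],
  [2.4,[-3.05,13.57,0],[0,0,0]],
  [2.4,[-3.05,13.57,-2],[0,0,0]],
  [2.4,[-3.05,13.57,-3],[0,0,0]],
  [2.4,[-3.05,13.57,-3],[0,0,0]],
  [2.4,[-3.05,13.57,-3],[0,0,0]],
])

```text
time: 11.0
tool_pos: [0.5482, 0.2221, 0.1296]
ee_rot: [-3.141, -0.003, -3.034]
wrist_force: [-0.1, -0.4, 0.8]
width: 0.0239
```

Call:
play_rows([
  [2.4,[0,0,-1],[0,0,0]],
  [2.4,[0,0,-2],[0,0,0]],
  [2.4,[0,0,-3.2],[0,0,0]],
  [2.4,[0,0,-4.4],[0,0,0]],
  [2.4,[0,0,-5.2],[0,0,0]],
  [2.4,[0,0,-5.4],[0,0,0]],
  [2.4,[0,0,-5.4],[0,0,0]],
])

```text
time: 11.58
tool_pos: [0.548, 0.2228, 0.0755]
ee_rot: [-3.141, -0.003, -3.034]
wrist_force: [-0.4, 0.4, -1.4]
width: 0.0238
```

Call:
play_rows([
  [0.6,[0,0,0],[0,0,0]],
  [0.6,[0,0,0],[0,0,0]],
  [0.6,[0,0,0],[0,0,0]],
  [0.6,[0,0,0],[0,0,0]],
  [0.6,[0,0,0],[0,0,0]],
])

```text
time: 12.0
tool_pos: [0.5493, 0.2233, 0.0779]
ee_rot: [3.141, 0.002, -3.033]
wrist_force: [-0.6, 0.4, 1.4]
width: 0.0097
```

Call:
play_rows([
  [0.6,[0,0,1],[0,0,0]],
  [0.6,[0,0,3],[0,0,0]],
  [0.6,[0,0,6],[0,0,0]],
  [0.6,[0,0,9.5],[0,0,0]],
  [0.6,[0.2,-1,12.5],[0,0,0]],
  [0.6,[0.8,-3.3,14.5],[0,0,-0.04]],
  [0.6,[1.6,-6.5,14.5],[0,0,-0.09]],
  [0.6,[2.4,-9.8,14.5],[0,0,-0.14]],
])

```text
time: 12.67
tool_pos: [0.5736, 0.1251, 0.2254]
ee_rot: [3.141, 0.005, 3.11]
wrist_force: [0.4, 0.3, -1.9]
width: 0.0101
```

Call:
play_rows([
  [0.6,[0.9,-3.5,0],[0,0,-0.04]],
  [0.6,[1.8,-7,0],[0,0,-0.08]],
  [0.6,[2.7,-10.5,0],[0,0,-0.12]],
  [0.6,[3.6,-14,0],[0,0,-0.16]],
  [0.6,[4.5,-17.5,0],[0,0,-0.199]],
  [0.6,[5.3,-21,0],[0,0,-0.199]],
  [0.6,[6,-24,0],[0,0,-0.199]],
  [0.6,[6.77,-26.77,0],[0,0,-0.199]],
])

```text
time: 13.33
tool_pos: [0.6402, -0.1447, 0.2223]
ee_rot: [-3.142, -0.001, 2.91]
wrist_force: [0.8, 0.6, -1.8]
width: 0.0098
```

Call:
play_rows([
  [0.6,[0,0,0],[0,0,0]],
  [0.6,[0,0,-1.5],[0,0,0]],
  [0.6,[0,0,-4],[0,0,0]],
  [0.6,[0,0,-6.5],[0,0,0]],
  [0.6,[0,0,-8],[0,0,0]],
  [0.6,[0,0,-8.7],[0,0,0]],
  [0.6,[0,0,-9],[0,0,0]],
  [0.6,[0,0,-9],[0,0,0]],
])

```text
time: 14.0
tool_pos: [0.6403, -0.1421, 0.132]
ee_rot: [3.141, -0.001, 2.911]
wrist_force: [0.5, 1.0, -0.6]
width: 0.0096
```

```bash
python3 - <<'E'
from h import *
s=snapshot("side"); snapshot("top"); o=get_obs(); print(o["tool_pos"],o["ee_rot"],o["time"])
save(s,"b3.png",(130,280,270,410),4)
E
```

```text
[ 0.6412485  -0.14256766  0.13385195] [-3.14155047e+00  2.72228895e-03  2.91108395e+00] 14.1
```

View pics/b3.png

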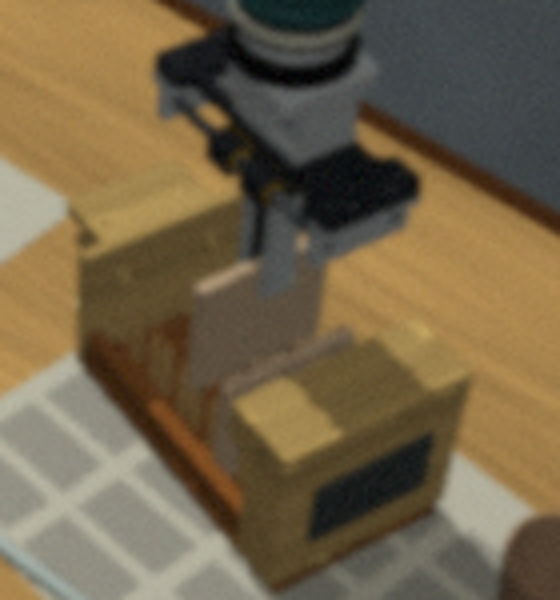

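Call:
play_rows([
  [0.6,[0,0,-0.5],[0,0,0]],
  [0.6,[0,0,-1],[0,0,0]],
  [0.6,[0,0,-1.4],[0,0,0]],
  [0.6,[0,0,-1.8],[0,0,0]],
  [0.6,[0,0,-2.2],[0,0,0]],
  [0.6,[0,0,-2.2],[0,0,0]],
])

```text
time: 14.6
tool_pos: [0.6397, -0.1424, 0.1085]
ee_rot: [3.141, -0.002, 2.911]
wrist_force: [-0.1, 0.2, -2.0]
width: 0.0097
```

Call:
play_rows([
  [0.6,[0,0,-0.4],[0,0,0]],
  [0.6,[0,0,-0.8],[0,0,0]],
  [0.6,[0,0,-1.2],[0,0,0]],
  [0.6,[0,0,-1.5],[0,0,0]],
  [0.6,[0,0,-1.5],[0,0,0]],
])

```text
time: 15.02
tool_pos: [0.6405, -0.1426, 0.1006]
ee_rot: [-3.141, 0.003, 2.911]
wrist_force: [-8.1, 2.7, 14.0]
width: 0.0101
```

Call:
play_rows([
  [0.6,[0,0,0.3],[0,0,0]],
  [0.6,[0,0,0.8],[0,0,0]],
  [0.6,[-0.1,0.02,0.8],[0,0,0]],
  [0.6,[-0.195,0.045,0.8],[0,0,0]],
  [0.6,[-0.195,0.045,0.8],[0,0,0]],
])

```text
time: 15.43
tool_pos: [0.638, -0.142, 0.102]
ee_rot: [3.141, -0.002, 2.911]
wrist_force: [0.0, 0.2, -2.9]
width: 0.01
```

Call:
play_rows([
  [0.6,[0,0,-0.2],[0,0,0]],
  [0.6,[0,0,-0.4],[0,0,0]],
  [0.6,[0,0,-0.6],[0,0,0]],
  [0.6,[0,0,-0.8],[0,0,0]],
  [0.6,[0,0,-0.8],[0,0,0]],
])

```text
time: 15.85
tool_pos: [0.638, -0.142, 0.094]
ee_rot: [3.141, -0.002, 2.911]
wrist_force: [-0.7, -0.5, -1.5]
width: 0.0096
```

Call:
play_rows([
  [0.6,[0,0,-0.3],[0,0,0]],
  [0.6,[0,0,-0.6],[0,0,0]],
  [0.6,[0,0,-0.9],[0,0,0]],
  [0.6,[0,0,-1.1],[0,0,0]],
  [0.6,[0,0,-1.3],[0,0,0]],
  [0.6,[0,0,-1.5],[0,0,0]],
  [0.6,[0,0,-1.5],[0,0,0]],
])

```text
time: 16.43
tool_pos: [0.6382, -0.142, 0.0794]
ee_rot: [3.141, -0.001, 2.911]
wrist_force: [0.6, 0.6, -1.1]
width: 0.0097
```

Call:
play_rows([
  [0.6,[0,0,-0.05],[0,0,0]],
  [0.6,[0,0,-0.1],[0,0,0]],
  [0.6,[0,0,-0.15],[0,0,0]],
  [0.6,[0,0,-0.15],[0,0,0]],
])

```text
time: 16.77
tool_pos: [0.6385, -0.1421, 0.0785]
ee_rot: [3.142, 0.0, 2.911]
wrist_force: [-0.0, -0.0, -1.8]
width: 0.0094
```

Call:
play_rows([
  [0.6,[0,0,-0.05],[0,0,0]],
  [0.6,[0,0,-0.1],[0,0,0]],
  [0.6,[0,0,-0.15],[0,0,0]],
  [0.6,[0,0,-0.15],[0,0,0]],
])

```text
time: 17.1
tool_pos: [0.6388, -0.1422, 0.078]
ee_rot: [-3.142, 0.001, 2.911]
wrist_force: [-0.7, 0.1, 2.0]
width: 0.01
```

Call:
play_rows([
  [0.6,[0,0,-0.05],[0,0,0]],
  [0.6,[0,0,-0.1],[0,0,0]],
  [0.6,[0,0,-0.1],[0,0,0]],
])

```text
time: 17.35
tool_pos: [0.6391, -0.1423, 0.0778]
ee_rot: [-3.142, 0.002, 2.911]
wrist_force: [-0.7, -0.3, 5.7]
width: 0.0096
```

Call:
play_rows([
  [2.4,[0,0,0.1],[0,0,0]],
  [2.4,[0,0,0.1],[0,0,0]],
  [2.4,[0,0,0.1],[0,0,0]],
  [2.4,[0,0,0.6],[0,0,0]],
  [2.4,[0,0,2],[0,0,0]],
  [2.4,[0,0,4.5],[0,0,0]],
  [2.4,[0,0,7.5],[0,0,0]],
  [2.4,[0,0,8.5],[0,0,0]],
])

```text
time: 18.02
tool_pos: [0.6403, -0.1427, 0.1661]
ee_rot: [-3.141, 0.007, 2.911]
wrist_force: [0.3, 0.0, 1.4]
width: 0.0238
```

Call:
play_rows([
  [2.4,[-0.4,2,0],[0,0,0]],
  [2.4,[-1.1,5.5,0],[0,0,0.04]],
  [2.4,[-1.8,9,0],[0,0,0.09]],
  [2.4,[-2.5,12.5,0],[0,0,0.14]],
  [2.4,[-3.2,16,0],[0,0,0.19]],
  [2.4,[-3.9,19.5,0],[0,0,0.24]],
  [2.4,[-4.6,23,0],[0,0,0.29]],
  [2.4,[-5.3,26.5,0],[0,0,0.339]],
])

```text
time: 18.68
tool_pos: [0.5847, 0.1245, 0.1605]
ee_rot: [3.141, -0.0, -3.031]
wrist_force: [0.2, -0.3, -0.0]
width: 0.0239
```

Call:
play_rows([
  [2.4,[-0.9,3,0],[0,0,0]],
  [2.4,[-2,6.5,0],[0,0,0]],
  [2.4,[-3,10,0],[0,0,0]],
  [2.4,[-4.07,13.6,0],[0,0,0]],
  [2.4,[-4.07,13.6,-2],[0,0,0]],
  [2.4,[-4.07,13.6,-3],[0,0,0]],
  [2.4,[-4.07,13.6,-3],[0,0,0]],
  [2.4,[-4.07,13.6,-3],[0,0,0]],
])

```text
time: 19.35
tool_pos: [0.5443, 0.2577, 0.1294]
ee_rot: [-3.14, -0.003, -3.034]
wrist_force: [0.0, -0.8, -0.2]
width: 0.0241
```

Call:
play_rows([
  [2.4,[0,0,-1],[0,0,0]],
  [2.4,[0,0,-2],[0,0,0]],
  [2.4,[0,0,-3.2],[0,0,0]],
  [2.4,[0,0,-4.4],[0,0,0]],
  [2.4,[0,0,-5.2],[0,0,0]],
  [2.4,[0,0,-5.4],[0,0,0]],
  [2.4,[0,0,-5.4],[0,0,0]],
])

```text
time: 19.93
tool_pos: [0.544, 0.2585, 0.0754]
ee_rot: [-3.141, -0.003, -3.034]
wrist_force: [-0.3, 0.3, 0.5]
width: 0.0238
```

Call:
play_rows([
  [0.6,[0,0,0],[0,0,0]],
  [0.6,[0,0,0],[0,0,0]],
  [0.6,[0,0,0],[0,0,0]],
  [0.6,[0,0,0],[0,0,0]],
  [0.6,[0,0,0],[0,0,0]],
])

```text
time: 20.35
tool_pos: [0.5453, 0.2591, 0.0779]
ee_rot: [3.141, 0.002, -3.033]
wrist_force: [-0.6, -0.3, 2.3]
width: 0.0098
```

Call:
play_rows([
  [0.6,[0,0,1],[0,0,0]],
  [0.6,[0,0,3],[0,0,0]],
  [0.6,[0,0,6],[0,0,0]],
  [0.6,[0,0,9.5],[0,0,0]],
  [0.6,[0.2,-1,12.5],[0,0,0]],
  [0.6,[0.8,-3.3,14.5],[0,0,-0.04]],
  [0.6,[1.6,-6.5,14.5],[0,0,-0.09]],
  [0.6,[2.4,-9.8,14.5],[0,0,-0.14]],
])

```text
time: 21.02
tool_pos: [0.5696, 0.1609, 0.2252]
ee_rot: [3.14, 0.005, 3.11]
wrist_force: [0.3, -0.0, -2.7]
width: 0.0098
```

Call:
play_rows([
  [0.6,[1,-3.5,0],[0,0,-0.04]],
  [0.6,[2,-7,0],[0,0,-0.08]],
  [0.6,[3,-10.5,0],[0,0,-0.12]],
  [0.6,[4,-14,0],[0,0,-0.16]],
  [0.6,[5,-17.5,0],[0,0,-0.199]],
  [0.6,[6,-21,0],[0,0,-0.199]],
  [0.6,[7,-24,0],[0,0,-0.199]],
  [0.6,[7.88,-26.82,0],[0,0,-0.199]],
])

```text
time: 21.68
tool_pos: [0.6476, -0.1094, 0.2221]
ee_rot: [3.142, -0.001, 2.91]
wrist_force: [0.8, -0.6, -1.6]
width: 0.0094
```

Call:
play_rows([
  [0.6,[0,0,0],[0,0,0]],
  [0.6,[0,0,-1.5],[0,0,0]],
  [0.6,[0,0,-4],[0,0,0]],
  [0.6,[0,0,-6.5],[0,0,0]],
  [0.6,[0,0,-8],[0,0,0]],
  [0.6,[0,0,-8.7],[0,0,0]],
  [0.6,[0,0,-9],[0,0,0]],
  [0.6,[0,0,-9],[0,0,0]],
])

```text
time: 22.35
tool_pos: [0.6474, -0.1069, 0.1319]
ee_rot: [3.141, -0.001, 2.911]
wrist_force: [0.6, -0.7, -0.6]
width: 0.0098
```

Call:
play_rows([
  [0.6,[0,0,-0.5],[0,0,0]],
  [0.6,[0,0,-1],[0,0,0]],
  [0.6,[0,0,-1.4],[0,0,0]],
  [0.6,[0,0,-1.8],[0,0,0]],
  [0.6,[0,0,-2.2],[0,0,0]],
  [0.6,[0,0,-2.2],[0,0,0]],
])

```text
time: 22.85
tool_pos: [0.647, -0.1072, 0.1087]
ee_rot: [3.141, -0.002, 2.911]
wrist_force: [-0.1, 0.3, -2.0]
width: 0.0098
```

Call:
play_rows([
  [0.6,[0,0,-0.2],[0,0,0]],
  [0.6,[0,0,-0.4],[0,0,0]],
  [0.6,[0,0,-0.6],[0,0,0]],
  [0.6,[0,0,-0.8],[0,0,0]],
  [0.6,[0,0,-1],[0,0,0]],
  [0.6,[0,0,-1],[0,0,0]],
])

```text
time: 23.35
tool_pos: [0.6473, -0.1073, 0.0994]
ee_rot: [3.141, -0.001, 2.911]
wrist_force: [-0.2, -0.0, -2.2]
width: 0.0099
```

Call:
play_rows([
  [0.6,[0,0,-0.2],[0,0,0]],
  [0.6,[0,0,-0.4],[0,0,0]],
  [0.6,[0,0,-0.4],[0,0,0]],
])

```text
time: 23.6
tool_pos: [0.6474, -0.1073, 0.0955]
ee_rot: [3.141, -0.001, 2.911]
wrist_force: [0.1, 0.2, -2.3]
width: 0.0098
```

Call:
play_rows([
  [0.6,[0,0,-0.2],[0,0,0]],
  [0.6,[0,0,-0.2],[0,0,0]],
])

```text
time: 23.77
tool_pos: [0.6475, -0.1073, 0.0936]
ee_rot: [3.142, -0.0, 2.911]
wrist_force: [-0.2, -0.3, -1.6]
width: 0.0096
```

Call:
play_rows([
  [0.6,[0,0,-0.3],[0,0,0]],
  [0.6,[0,0,-0.6],[0,0,0]],
  [0.6,[0,0,-0.9],[0,0,0]],
  [0.6,[0,0,-1.1],[0,0,0]],
  [0.6,[0,0,-1.3],[0,0,0]],
  [0.6,[0,0,-1.45],[0,0,0]],
  [0.6,[0,0,-1.45],[0,0,0]],
])

```text
time: 24.35
tool_pos: [0.6475, -0.1073, 0.079]
ee_rot: [3.141, -0.001, 2.911]
wrist_force: [-0.2, -0.3, -2.0]
width: 0.01
```

Call:
play_rows([
  [0.6,[0,0,-0.05],[0,0,0]],
  [0.6,[0,0,-0.1],[0,0,0]],
  [0.6,[0,0,-0.15],[0,0,0]],
  [0.6,[0,0,-0.15],[0,0,0]],
])

```text
time: 24.68
tool_pos: [0.6476, -0.1073, 0.0781]
ee_rot: [3.141, 0.0, 2.911]
wrist_force: [-0.7, 1.1, -1.4]
width: 0.0102
```

Call:
play_rows([
  [0.6,[0,0,-0.05],[0,0,0]],
  [0.6,[0,0,-0.1],[0,0,0]],
  [0.6,[0,0,-0.1],[0,0,0]],
])

```text
time: 24.93
tool_pos: [0.6476, -0.1073, 0.078]
ee_rot: [3.142, 0.0, 2.911]
wrist_force: [-3.0, 0.5, 2.7]
width: 0.0097
```

Call:
play_rows([
  [2.4,[0,0,0.1],[0,0,0]],
  [2.4,[0,0,0.1],[0,0,0]],
  [2.4,[0,0,0.1],[0,0,0]],
  [2.4,[0,0,0.6],[0,0,0]],
  [2.4,[0,0,2],[0,0,0]],
  [2.4,[0,0,4.5],[0,0,0]],
  [2.4,[0,0,7.5],[0,0,0]],
  [2.4,[0,0,8.5],[0,0,0]],
])

```text
time: 25.6
tool_pos: [0.6497, -0.1078, 0.1675]
ee_rot: [-3.142, 0.008, 2.911]
wrist_force: [-0.2, -0.1, 1.1]
width: 0.0241
```

Call:
play_rows([
  [2.4,[-0.4,2,0],[0,0,0]],
  [2.4,[-1.1,5.5,0],[0,0,0.04]],
  [2.4,[-1.8,9,0],[0,0,0.09]],
  [2.4,[-2.5,12.5,0],[0,0,0.14]],
  [2.4,[-3.2,16,0],[0,0,0.19]],
  [2.4,[-3.9,19.5,0],[0,0,0.24]],
  [2.4,[-4.6,23,0],[0,0,0.29]],
  [2.4,[-5.3,26.5,0],[0,0,0.339]],
])

```text
time: 26.27
tool_pos: [0.5941, 0.1593, 0.1617]
ee_rot: [3.141, 0.0, -3.031]
wrist_force: [1.0, -0.4, -1.1]
width: 0.0235
```

Call:
play_rows([
  [2.4,[-1.2,3,0],[0,0,0]],
  [2.4,[-2.5,6.5,0],[0,0,0]],
  [2.4,[-3.9,10,0],[0,0,0]],
  [2.4,[-5.37,13.7,0],[0,0,0]],
  [2.4,[-5.37,13.7,-2],[0,0,0]],
  [2.4,[-5.37,13.7,-3],[0,0,0]],
  [2.4,[-5.37,13.7,-3],[0,0,0]],
  [2.4,[-5.37,13.7,-3],[0,0,0]],
])

```text
time: 26.93
tool_pos: [0.5406, 0.2934, 0.1306]
ee_rot: [-3.14, -0.003, -3.035]
wrist_force: [-0.0, 0.2, 0.0]
width: 0.0242
```

Call:
play_rows([
  [2.4,[0,0,-1],[0,0,0]],
  [2.4,[0,0,-2],[0,0,0]],
  [2.4,[0,0,-3.2],[0,0,0]],
  [2.4,[0,0,-4.4],[0,0,0]],
  [2.4,[0,0,-5.2],[0,0,0]],
  [2.4,[0,0,-5.4],[0,0,0]],
  [2.4,[0,0,-5.4],[0,0,0]],
])

```text
time: 27.52
tool_pos: [0.5402, 0.2942, 0.0764]
ee_rot: [-3.141, -0.003, -3.034]
wrist_force: [-0.8, 0.8, -0.5]
width: 0.0242
```

Call:
play_rows([
  [0.6,[0,0,0],[0,0,0]],
  [0.6,[0,0,0],[0,0,0]],
  [0.6,[0,0,0],[0,0,0]],
  [0.6,[0,0,0],[0,0,0]],
  [0.6,[0,0,0],[0,0,0]],
])

```text
time: 27.93
tool_pos: [0.5414, 0.2949, 0.0789]
ee_rot: [3.141, 0.002, -3.033]
wrist_force: [0.3, 0.3, 1.1]
width: 0.01
```

Call:
play_rows([
  [0.6,[0,0,1],[0,0,0]],
  [0.6,[0,0,3],[0,0,0]],
  [0.6,[0,0,6],[0,0,0]],
  [0.6,[0,0,9.5],[0,0,0]],
  [0.6,[0.2,-1,12.5],[0,0,0]],
  [0.6,[0.8,-3.3,14.5],[0,0,-0.04]],
  [0.6,[1.6,-6.5,14.5],[0,0,-0.09]],
  [0.6,[2.4,-9.8,14.5],[0,0,-0.14]],
])

```text
time: 28.6
tool_pos: [0.5657, 0.1967, 0.2263]
ee_rot: [3.14, 0.005, 3.11]
wrist_force: [0.8, -0.5, -2.5]
width: 0.0098
```

Call:
play_rows([
  [0.6,[1.1,-3.5,0],[0,0,-0.04]],
  [0.6,[2.2,-7,0],[0,0,-0.08]],
  [0.6,[3.3,-10.5,0],[0,0,-0.12]],
  [0.6,[4.5,-14,0],[0,0,-0.16]],
  [0.6,[5.7,-17.5,0],[0,0,-0.199]],
  [0.6,[6.9,-21,0],[0,0,-0.199]],
  [0.6,[8,-24,0],[0,0,-0.199]],
  [0.6,[9.1,-26.89,0],[0,0,-0.199]],
])

```text
time: 29.27
tool_pos: [0.6559, -0.0742, 0.2232]
ee_rot: [3.142, -0.001, 2.91]
wrist_force: [0.4, 1.2, -1.7]
width: 0.0096
```

Call:
play_rows([
  [0.6,[0,0,0],[0,0,0]],
  [0.6,[0,0,-1.5],[0,0,0]],
  [0.6,[0,0,-4],[0,0,0]],
  [0.6,[0,0,-6.5],[0,0,0]],
  [0.6,[0,0,-8],[0,0,0]],
  [0.6,[0,0,-8.7],[0,0,0]],
  [0.6,[0,0,-9],[0,0,0]],
  [0.6,[0,0,-9],[0,0,0]],
])

```text
time: 29.93
tool_pos: [0.6557, -0.0719, 0.1329]
ee_rot: [3.141, -0.001, 2.911]
wrist_force: [0.1, -1.1, -2.4]
width: 0.0101
```

Call:
play_rows([
  [0.6,[0,0,-0.5],[0,0,0]],
  [0.6,[0,0,-1],[0,0,0]],
  [0.6,[0,0,-1.4],[0,0,0]],
  [0.6,[0,0,-1.8],[0,0,0]],
  [0.6,[0,0,-2.2],[0,0,0]],
  [0.6,[0,0,-2.2],[0,0,0]],
])

```text
time: 30.43
tool_pos: [0.6553, -0.0721, 0.1097]
ee_rot: [3.142, -0.002, 2.911]
wrist_force: [-0.3, -0.2, -1.1]
width: 0.0098
```

Call:
play_rows([
  [0.6,[0,0,-0.2],[0,0,0]],
  [0.6,[0,0,-0.4],[0,0,0]],
  [0.6,[0,0,-0.6],[0,0,0]],
  [0.6,[0,0,-0.8],[0,0,0]],
  [0.6,[0,0,-1],[0,0,0]],
  [0.6,[0,0,-1],[0,0,0]],
])

```text
time: 30.93
tool_pos: [0.6556, -0.0721, 0.1004]
ee_rot: [3.142, -0.001, 2.911]
wrist_force: [0.2, -0.8, -2.3]
width: 0.0098
```

Call:
play_rows([
  [0.6,[0,0,-0.2],[0,0,0]],
  [0.6,[0,0,-0.4],[0,0,0]],
  [0.6,[0,0,-0.6],[0,0,0]],
  [0.6,[0,0,-0.6],[0,0,0]],
])

```text
time: 31.27
tool_pos: [0.6556, -0.0721, 0.0944]
ee_rot: [3.142, -0.001, 2.911]
wrist_force: [-0.4, -0.1, -2.0]
width: 0.0097
```

Call:
play_rows([
  [0.6,[0,0,-0.3],[0,0,0]],
  [0.6,[0,0,-0.6],[0,0,0]],
  [0.6,[0,0,-0.9],[0,0,0]],
  [0.6,[0,0,-1.1],[0,0,0]],
  [0.6,[0,0,-1.3],[0,0,0]],
  [0.6,[0,0,-1.45],[0,0,0]],
  [0.6,[0,0,-1.45],[0,0,0]],
])

```text
time: 31.85
tool_pos: [0.6556, -0.0722, 0.08]
ee_rot: [3.142, -0.001, 2.911]
wrist_force: [0.8, -0.8, -1.6]
width: 0.0098
```

Call:
play_rows([
  [0.6,[0,0,-0.05],[0,0,0]],
  [0.6,[0,0,-0.1],[0,0,0]],
  [0.6,[0,0,-0.1],[0,0,0]],
])

```text
time: 32.1
tool_pos: [0.6559, -0.0722, 0.0796]
ee_rot: [3.141, 0.0, 2.911]
wrist_force: [0.3, -0.0, -1.4]
width: 0.0095
```

Call:
play_rows([
  [0.6,[0,0,-0.05],[0,0,0]],
  [0.6,[0,0,-0.1],[0,0,0]],
  [0.6,[0,0,-0.1],[0,0,0]],
])

```text
time: 32.35
tool_pos: [0.656, -0.0722, 0.079]
ee_rot: [3.141, 0.001, 2.911]
wrist_force: [-0.4, 0.1, 0.2]
width: 0.0097
```

Call:
play_rows([
  [0.6,[0,0,-0.05],[0,0,0]],
  [0.6,[0,0,-0.1],[0,0,0]],
  [0.6,[0,0,-0.1],[0,0,0]],
])

```text
time: 32.6
tool_pos: [0.6561, -0.0722, 0.079]
ee_rot: [3.141, 0.001, 2.911]
wrist_force: [-2.7, 0.2, 4.7]
width: 0.01
```

Call:
play_rows([
  [2.4,[0,0,0.1],[0,0,0]],
  [2.4,[0,0,0.1],[0,0,0]],
  [2.4,[0,0,0.1],[0,0,0]],
  [2.4,[0,0,0.6],[0,0,0]],
  [2.4,[0,0,2],[0,0,0]],
  [2.4,[0,0,4.5],[0,0,0]],
  [2.4,[0,0,8],[0,0,0]],
  [2.4,[0,0,11.5],[0,0,0]],
])

```text
time: 33.27
tool_pos: [0.6551, -0.0721, 0.1923]
ee_rot: [-3.142, -0.003, 2.911]
wrist_force: [0.1, -1.0, 0.9]
width: 0.0238
```

Call:
play_rows([
  [5,[-1,3,1],[0,0,0]],
  [5,[-3,6,2],[0,0,0]],
  [5,[-5,9,2],[0,0,0]],
  [5,[-7,12,2],[0,0,0]],
  [5,[-9,15,2],[0,0,0]],
  [5,[-11,18,2],[0,0,0]],
  [5,[-13,21,2],[0,0,0]],
  [5,[-15,24,2],[0,0,0]],
])

```text
time: 33.93
tool_pos: [0.5048, 0.169, 0.2128]
ee_rot: [3.141, 0.001, 2.91]
wrist_force: [-0.3, 1.0, 0.1]
width: 0.05
```

Call:
play_rows([
  [5,[-2,3,0],[0,0,0]],
  [5,[-4,6,0],[0,0,0]],
  [5,[-6,9,0],[0,0,0]],
  [5,[-7,11,0],[0,0,0]],
  [5,[-7,11,0],[0,0,0]],
])

```text
time: 34.35
tool_pos: [0.4337, 0.2812, 0.213]
ee_rot: [3.139, -0.001, 2.917]
wrist_force: [0.2, -0.3, -0.7]
width: 0.0502
```

```bash
cat > f7.py <<'E'
from fit import *
import pickle,sys
np.set_printoptions(precision=4,suppress=True)
o=get_obs(); print(o["tool_pos"],o["ee_rot"],o["time"])
S={n:snapshot(n) for n in("top","side")}; ob={}
for n in S:
    ds=[d for d in silhouettes(n,"bar") if d["confidence"]>.25]
    print(n,[(round(d["confidence"],2),int(d["mask"].sum()),np.round(d["point"])) for d in ds])
    if ds: ob[n]=(S[n],ds[0]["mask"].astype(np.float32))
for cams in(("top","side"),("top",),("side",)):
    print("bar",cams,*fit([ob[n] for n in cams if n in ob],BAR,(.434,.067,-1.505)))
for n in S: print("tiles",n,[(round(d["confidence"],2),np.round(d["point"])) for d in silhouettes(n,"tile0")])
pickle.dump((S,ob),open("d7.pkl","wb"))
a=S["top"]["pixels"][120:270,230:400,::-1]; b=S["side"]["pixels"][130:290,200:400,::-1]
a=cv2.resize(a,(400,int(400*150/170)),interpolation=cv2.INTER_CUBIC); b=cv2.resize(b,(400,320),interpolation=cv2.INTER_CUBIC)
c=np.zeros((360,800,3),np.uint8); c[:a.shape[0],:400]=a; c[:320,400:]=b; cv2.imwrite("pics/bar.png",c)
E
python3 f7.py
```

```text
[0.4337 0.2812 0.213 ] [ 3.1395 -0.0006  2.9165] 34.35
top [(0.95, 340, array([243., 260.]))]
side [(0.74, 623, array([240., 233.]))]
bar ('top', 'side') [ 0.4343  0.066  -1.5034] 0.5566745400428772
bar ('top',) [ 0.4348  0.0628 -1.5043] 0.3436279296875
bar ('side',) [ 0.4338  0.0667 -1.5083] 0.19525903463363647
tiles top [(0.69, array([177., 329.])), (0.66, array([178., 324.])), (0.57, array([170., 301.])), (0.49, array([186., 334.])), (0.45, array([175., 312.])), (0.45, array([177., 408.]))]
tiles side [(0.96, array([214., 329.])), (0.71, array([197., 312.])), (0.67, array([206., 323.])), (0.6, array([223., 334.]))]
```

View pics/bar.png

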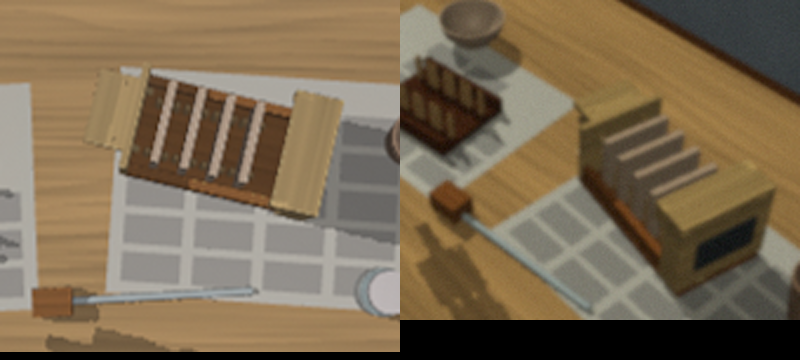

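Call:
play_rows([
  [5.6,[0,-2,0],[0,0,-0.12]],
  [5.6,[0,-4,0],[0,0,-0.24]],
  [5.6,[0,-7,0],[0,0,-0.36]],
  [5.6,[0,-10,0],[0,0,-0.48]],
  [5.6,[0,-13,0],[0,0,-0.6]],
  [5.6,[0,-16,0],[0,0,-0.72]],
  [5.6,[0,-19,0],[0,0,-0.84]],
  [5.6,[0,-21.5,0],[0,0,-0.96]],
])

```text
time: 35.32
tool_pos: [0.4359, 0.0598, 0.2126]
ee_rot: [3.141, 0.001, 1.942]
wrist_force: [0.1, 0.4, -0.4]
width: 0.056
```

Call:
play_rows([
  [5.6,[0,0,-2],[0,0,-0.12]],
  [5.6,[0,0,-5],[0,0,-0.24]],
  [5.6,[0,0,-8],[0,0,-0.32]],
  [5.6,[0,0,-11],[0,0,-0.32]],
  [5.6,[0,0,-14],[0,0,-0.32]],
  [5.6,[0,0,-14.5],[0,0,-0.32]],
  [5.6,[0,0,-14.5],[0,0,-0.32]],
])

```text
time: 35.9
tool_pos: [0.4341, 0.0619, 0.0654]
ee_rot: [-3.136, -0.0, 1.629]
wrist_force: [-0.2, -0.4, 0.5]
width: 0.0558
```

```bash
python3 - <<'E'
from fit import *
np.set_printoptions(precision=4,suppress=True)
o=get_obs(); print(o["tool_pos"],o["ee_rot"],o["time"])
s=snapshot("side"); ds=silhouettes("side","bar"); print([(round(d["confidence"],2),int(d["mask"].sum()),np.round(d["point"])) for d in ds[:2]])
im=s["pixels"][180:300,180:320,::-1]; im=np.ascontiguousarray(cv2.resize(im,None,fx=4,fy=4,interpolation=cv2.INTER_CUBIC))
draw(im,s,BAR,(.434,.066,-1.505),4,np.array([180,180]),(0,255,0))
cv2.imwrite("pics/b5.png",im)
E
```

```text
[0.4341 0.0619 0.0654] [-3.1362 -0.0001  1.629 ] 35.9
[(0.95, 621, array([238., 233.])), (0.23, 4424, array([233., 339.]))]
```

View pics/b5.png

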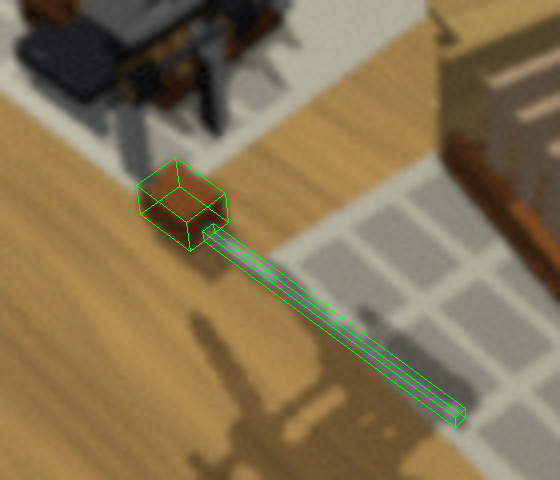

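Call:
play_rows([
  [5.6,[0,0.3,-1.5],[0,0,0.007]],
  [5.6,[0,0.3,-3],[0,0,0.007]],
  [5.6,[0,0.3,-4.3],[0,0,0.007]],
  [5.6,[0,0.3,-5.2],[0,0,0.007]],
  [5.6,[0,0.3,-5.7],[0,0,0.007]],
  [5.6,[0,0.3,-5.7],[0,0,0.007]],
  [5.6,[0,0.3,-5.7],[0,0,0.007]],
])

```text
time: 36.58
tool_pos: [0.4368, 0.0658, 0.0116]
ee_rot: [3.14, 0.0, 1.638]
wrist_force: [-0.1, 0.0, 0.3]
width: 0.0559
```

Call:
play_rows([
  [3,[0,0,0],[0,0,0]],
  [3,[0,0,0],[0,0,0]],
  [3,[0,0,0],[0,0,0]],
  [3,[0,0,0],[0,0,0]],
  [3,[0,0,0],[0,0,0]],
  [3,[0,0,0],[0,0,0]],
])

```text
time: 37.08
tool_pos: [0.4361, 0.0658, 0.0111]
ee_rot: [3.141, 0.0, 1.638]
wrist_force: [-1.6, 0.7, 3.5]
width: 0.0361
```

Call:
play_rows([
  [4.6,[0,0,0],[0,0,0]],
  [4.6,[0,0,0],[0,0,0]],
  [4.6,[0,0,-0.3],[0,0,0]],
  [4.6,[0,0,-0.6],[0,0,0]],
  [4.6,[0,0,-0.6],[0,0,0]],
  [4.6,[0,0,-0.6],[0,0,0]],
])

```text
time: 37.58
tool_pos: [0.4354, 0.0658, 0.0039]
ee_rot: [-3.14, -0.0, 1.638]
wrist_force: [1.3, 0.6, -0.1]
width: 0.0461
```

Call:
play_rows([
  [3,[0,0,0],[0,0,0]],
  [3,[0,0,0],[0,0,0]],
  [3,[0,0,0],[0,0,0]],
  [3,[0,0,0],[0,0,0]],
  [3,[0,0,0],[0,0,0]],
])

```text
time: 38.0
tool_pos: [0.4359, 0.0658, 0.0045]
ee_rot: [3.141, 0.0, 1.638]
wrist_force: [0.7, 0.2, 0.5]
width: 0.0358
```

Call:
play_rows([
  [3,[0,0,1],[0,0,0]],
  [3,[0,0,4],[0,0,0]],
  [3,[0,0,7.5],[0,0,0]],
  [3,[0,0,11],[0,0,0]],
  [3,[0,0,14.5],[0,0,0]],
  [3,[0,0,17],[0,0,0]],
  [3,[2,0,17],[0,0,-0.04]],
  [3,[5,0,17],[0,0,-0.09]],
])

```text
time: 38.67
tool_pos: [0.4867, 0.0661, 0.179]
ee_rot: [3.135, -0.0, 1.546]
wrist_force: [0.5, 0.1, -0.4]
width: 0.0359
```

Call:
play_rows([
  [3,[3,-0.3,0],[0,0,-0.05]],
  [3,[6,-0.6,0],[0,0,-0.1]],
  [3,[9,-0.9,0],[0,0,-0.15]],
  [3,[12,-1.2,0],[0,0,-0.2]],
  [3,[15,-1.5,0],[0,0,-0.207]],
  [3,[18,-1.8,0],[0,0,-0.207]],
  [3,[19.5,-1.9,0],[0,0,-0.207]],
  [3,[19.5,-1.9,0],[0,0,-0.207]],
])

```text
time: 39.33
tool_pos: [0.683, 0.0462, 0.1731]
ee_rot: [-3.141, 0.0, 1.34]
wrist_force: [-1.4, 0.5, -0.7]
width: 0.0363
```

Call:
play_rows([
  [3,[0,0,0],[0,0,0]],
  [3,[0,0,0],[0,0,0]],
  [3,[0,0,0],[0,0,0]],
])

```text
time: 39.58
tool_pos: [0.6799, 0.0471, 0.1753]
ee_rot: [3.141, -0.0, 1.341]
wrist_force: [0.3, 0.4, -1.4]
width: 0.0356
```

```bash
cat > f8.py <<'E'
from fit import *
np.set_printoptions(precision=4,suppress=True)
S={n:snapshot(n) for n in("top","side")}
o=get_obs(); t=o["tool_pos"]; print(t,o["ee_rot"],o["time"],o["width"])
yaw=o["ee_rot"][2]-np.pi; rk=(.6326,-.161,-1.801); zb=t[2]-.0045
ex=np.array([np.cos(rk[2]),np.sin(rk[2])]); ey=np.array([-ex[1],ex[0]])
d=t[:2]-rk[:2]; print("tcp in rack x,y mm",d@ex*1e3,d@ey*1e3,"bar yaw",yaw,"bottom z",zb)
ims=[]
for n,(r0,r1,c0,c1) in(("top",(130,240,240,380)),("side",(120,290,220,400))):
    k=400/(c1-c0)*1.
    im=np.ascontiguousarray(cv2.resize(S[n]["pixels"][r0:r1,c0:c1,::-1],None,fx=k,fy=k,interpolation=cv2.INTER_CUBIC))
    draw(im,S[n],[box(25,253,-5,5,0,10)],(*t[:2],yaw,zb),k,np.array([c0,r0]),(0,255,0)); 
    draw(im,S[n],RACK[3:5],rk,k,np.array([c0,r0]),(255,0,0)); 
    ims.append(im)
c=np.zeros((max(i.shape[0] for i in ims),800,3),np.uint8)
for j,i in enumerate(ims): c[:i.shape[0],400*j:400*j+400]=i[:,:400]
cv2.imwrite("pics/b6.png",c)
# rod centreline across y, sampled per station
for n in S:
    s=S[n]; im=cv2.GaussianBlur(s["pixels"],(0,0),.6).astype(np.float32).sum(2); bx=np.array([np.cos(yaw),np.sin(yaw)]); by=np.array([-bx[1],bx[0]]); out=[]
    for x in range(60,250,15):
        tt=np.arange(-14,14.1,.5); P=np.array([[*(t[:2]+bx*x/1e3+by*a/1e3),zb+.005] for a in tt]); uv=proj(s,P).astype(np.float32)
        v=cv2.remap(im,uv[:,:1],uv[:,1:],cv2.INTER_CUBIC).ravel(); w=np.clip(v-np.percentile(v,60),0,None); out.append((w*tt).sum()/w.sum())
    print(n,"rod lateral offset mm",np.array(out).round(1))
E
python3 f8.py
```

```text
[0.6801 0.047  0.1754] [ 3.1409 -0.0001  1.3411] 39.6833 0.03582336600587069
tcp in rack x,y mm -213.3614875296712 -1.250288535558226 bar yaw -1.800482385403199 bottom z 0.1709432239087635
top rod lateral offset mm [ 0.1  0.5 -1.2 -0.6  0.  -1.1 -1.2 -1.3 -1.5 -0.8 -1.4 -2.2 -1.5]
side rod lateral offset mm [ 1.8  1.3 -6.6  0.9  6.4 -3.2 12.1  9.8  9.6 10.1 10.7 10.5 10.5]
```

View pics/b6.png

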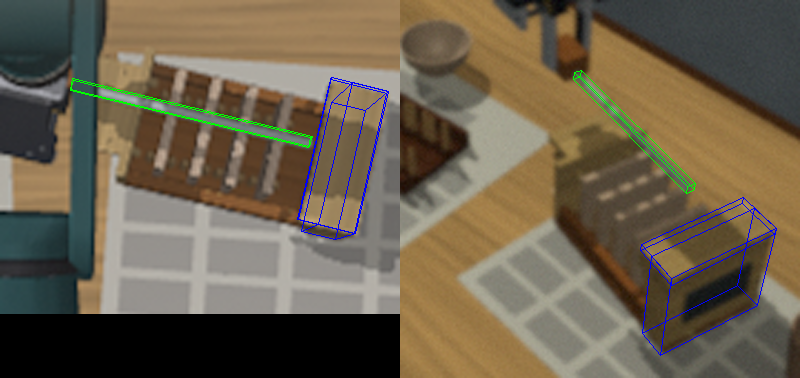

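Call:
play_rows([
  [3,[-0.7,0.17,-0.5],[0,0,0]],
  [3,[-1.46,0.34,-2],[0,0,0]],
  [3,[-1.46,0.34,-3.5],[0,0,0]],
  [3,[-1.46,0.34,-4.8],[0,0,0]],
  [3,[-1.46,0.34,-5.6],[0,0,0]],
  [3,[-1.46,0.34,-6.1],[0,0,0]],
  [3,[-1.46,0.34,-6.1],[0,0,0]],
  [3,[-1.46,0.34,-6.1],[0,0,0]],
])

```text
time: 40.35
tool_pos: [0.6665, 0.0502, 0.1138]
ee_rot: [3.141, -0.0, 1.341]
wrist_force: [0.1, 0.8, -1.7]
width: 0.0357
```

Call:
play_rows([
  [3,[-0.11,-0.49,0],[0,0,0]],
  [3,[-0.23,-0.97,0],[0,0,0]],
  [3,[-0.34,-1.46,0],[0,0,0]],
  [3,[-0.46,-1.95,0],[0,0,0]],
  [3,[-0.5,-2.14,0],[0,0,0]],
  [3,[-0.5,-2.14,0],[0,0,0]],
])

```text
time: 40.85
tool_pos: [0.6612, 0.0279, 0.1137]
ee_rot: [3.141, 0.0, 1.34]
wrist_force: [-0.1, 0.3, -0.7]
width: 0.0356
```

Call:
play_rows([
  [3,[-0.05,-0.2,0],[0,0,0]],
  [3,[-0.09,-0.39,0],[0,0,0]],
  [3,[-0.11,-0.49,0],[0,0,0]],
  [3,[-0.14,-0.58,0],[0,0,0]],
  [3,[-0.14,-0.58,0],[0,0,0]],
])

```text
time: 41.27
tool_pos: [0.6599, 0.0229, 0.1135]
ee_rot: [3.142, 0.0, 1.341]
wrist_force: [-0.0, 1.1, -1.9]
width: 0.036
```

Call:
play_rows([
  [3,[-0.02,-0.1,0],[0,0,0]],
  [3,[-0.05,-0.2,0],[0,0,0]],
  [3,[-0.05,-0.2,0],[0,0,0]],
])

```text
time: 41.52
tool_pos: [0.6594, 0.0209, 0.1135]
ee_rot: [3.142, 0.0, 1.341]
wrist_force: [-0.2, -0.7, -1.1]
width: 0.0361
```

Call:
play_rows([
  [3,[-0.02,-0.1,0],[0,0,0]],
  [3,[-0.05,-0.2,0],[0,0,0]],
  [3,[-0.07,-0.29,0],[0,0,0]],
  [3,[-0.07,-0.29,0],[0,0,0]],
])

```text
time: 41.85
tool_pos: [0.6592, 0.0202, 0.1141]
ee_rot: [3.141, -0.004, 1.342]
wrist_force: [2.4, 5.4, -1.3]
width: 0.0355
```

Call:
play_rows([
  [3,[-0.02,-0.1,0],[0,0,0]],
  [3,[-0.02,-0.1,0],[0,0,0]],
])

```text
time: 42.02
tool_pos: [0.6592, 0.0201, 0.1143]
ee_rot: [3.141, -0.006, 1.342]
wrist_force: [1.2, 6.9, -0.4]
width: 0.0361
```

Call:
play_rows([
  [3,[0.1,-0.02,0],[0,0,0]],
  [3,[0.19,-0.05,0],[0,0,0]],
  [3,[0.29,-0.07,0],[0,0,0]],
  [3,[0.39,-0.09,0],[0,0,0]],
  [3,[0.49,-0.11,0],[0,0,0]],
])

```text
time: 42.43
tool_pos: [0.6628, 0.0192, 0.1137]
ee_rot: [-3.139, -0.005, 1.341]
wrist_force: [-1.1, 8.7, -0.8]
width: 0.0361
```

Call:
play_rows([
  [3,[0.1,-0.02,0],[0,0,0]],
  [3,[0.19,-0.05,0],[0,0,0]],
  [3,[0.29,-0.07,0],[0,0,0]],
  [3,[0.39,-0.09,0],[0,0,0]],
])

```text
time: 42.77
tool_pos: [0.6665, 0.0182, 0.1135]
ee_rot: [-3.139, -0.005, 1.34]
wrist_force: [-1.9, 7.6, -0.8]
width: 0.0359
```

Call:
play_rows([
  [3,[0.1,-0.02,0],[0,0,0]],
  [3,[0.19,-0.05,0],[0,0,0]],
  [3,[0.29,-0.07,0],[0,0,0]],
  [3,[0.39,-0.09,0],[0,0,0]],
])

```text
time: 43.1
tool_pos: [0.6705, 0.0171, 0.1134]
ee_rot: [-3.139, -0.004, 1.341]
wrist_force: [-1.9, 7.2, -1.2]
width: 0.0359
```

Call:
play_rows([
  [3,[0.1,-0.02,0],[0,0,0]],
  [3,[0.19,-0.05,0],[0,0,0]],
  [3,[0.29,-0.07,0],[0,0,0]],
])

```text
time: 43.35
tool_pos: [0.6729, 0.0165, 0.1132]
ee_rot: [-3.137, -0.004, 1.34]
wrist_force: [-2.4, 6.3, 0.0]
width: 0.0356
```

Call:
play_rows([
  [3,[0.1,-0.02,0],[0,0,0]],
  [3,[0.19,-0.05,0],[0,0,0]],
  [3,[0.29,-0.07,0],[0,0,0]],
])

```text
time: 43.6
tool_pos: [0.6755, 0.0159, 0.113]
ee_rot: [-3.137, -0.004, 1.34]
wrist_force: [-2.9, 6.7, -0.6]
width: 0.0359
```

Call:
play_rows([
  [3,[0.1,-0.02,0],[0,0,0]],
  [3,[0.19,-0.05,0],[0,0,0]],
  [3,[0.29,-0.07,0],[0,0,0]],
])

```text
time: 43.85
tool_pos: [0.6786, 0.015, 0.1129]
ee_rot: [-3.137, -0.004, 1.34]
wrist_force: [-1.1, 6.5, -1.5]
width: 0.0359
```

Call:
play_rows([
  [3,[0.1,-0.02,0],[0,0,0]],
  [3,[0.19,-0.05,0],[0,0,0]],
  [3,[0.29,-0.07,0],[0,0,0]],
])

```text
time: 44.1
tool_pos: [0.6822, 0.0122, 0.1131]
ee_rot: [-3.14, -0.0, 1.341]
wrist_force: [-0.4, 0.4, -1.0]
width: 0.036
```

Call:
play_rows([
  [3,[0.1,-0.02,0],[0,0,0]],
  [3,[0.19,-0.05,0],[0,0,0]],
  [3,[0.29,-0.07,0],[0,0,0]],
])

```text
time: 44.35
tool_pos: [0.6851, 0.0106, 0.1133]
ee_rot: [-3.14, 0.0, 1.34]
wrist_force: [-2.1, 1.6, -1.3]
width: 0.0359
```

Call:
play_rows([
  [3,[0.1,-0.02,0],[0,0,0]],
  [3,[0.19,-0.05,0],[0,0,0]],
  [3,[0.29,-0.07,0],[0,0,0]],
])

```text
time: 44.6
tool_pos: [0.6878, 0.0099, 0.1132]
ee_rot: [-3.139, 0.0, 1.34]
wrist_force: [-3.5, 2.3, -1.4]
width: 0.0362
```

Call:
play_rows([
  [3,[-0.15,0.03,0],[0,0,0]],
  [3,[-0.29,0.07,0],[0,0,0]],
  [3,[-0.44,0.1,0],[0,0,0]],
  [3,[-0.44,0.1,0],[0,0,0]],
])

```text
time: 44.93
tool_pos: [0.6842, 0.0108, 0.1138]
ee_rot: [3.141, 0.0, 1.341]
wrist_force: [-1.7, 1.4, -1.6]
width: 0.0357
```

Call:
play_rows([
  [3,[-0.05,-0.2,0],[0,0,0]],
  [3,[-0.09,-0.39,0],[0,0,0]],
  [3,[-0.09,-0.39,0],[0,0,0]],
])

```text
time: 45.18
tool_pos: [0.6834, 0.0068, 0.1137]
ee_rot: [3.141, -0.0, 1.341]
wrist_force: [-1.8, 1.2, -1.2]
width: 0.0361
```

Call:
play_rows([
  [3,[-0.07,0.02,0],[0,0,0]],
  [3,[-0.19,-0.16,0],[0,0,0]],
  [3,[-0.24,-0.36,0],[0,0,0]],
  [3,[-0.28,-0.55,0],[0,0,0]],
  [3,[-0.28,-0.55,0],[0,0,0]],
])

```text
time: 45.6
tool_pos: [0.6806, 0.0009, 0.1137]
ee_rot: [3.141, 0.001, 1.34]
wrist_force: [-1.4, 0.8, -1.7]
width: 0.0358
```

Call:
play_rows([
  [3,[-0.05,-0.2,0],[0,0,0]],
  [3,[-0.09,-0.39,0],[0,0,0]],
  [3,[-0.14,-0.58,0],[0,0,0]],
  [3,[-0.14,-0.58,0],[0,0,0]],
])

```text
time: 45.93
tool_pos: [0.679, -0.0048, 0.1135]
ee_rot: [3.141, 0.0, 1.34]
wrist_force: [-2.5, 0.1, -2.2]
width: 0.0357
```

Call:
play_rows([
  [3,[-0.05,-0.1,0],[0,0,0]],
  [3,[-0.1,-0.28,0],[0,0,0]],
  [3,[-0.12,-0.38,0],[0,0,0]],
  [3,[-0.12,-0.38,0],[0,0,0]],
])

```text
time: 46.27
tool_pos: [0.6779, -0.0084, 0.1135]
ee_rot: [3.141, 0.0, 1.341]
wrist_force: [-0.9, 0.8, -2.1]
width: 0.036
```

Call:
play_rows([
  [3,[-0.02,-0.1,0],[0,0,0]],
  [3,[-0.05,-0.2,0],[0,0,0]],
  [3,[-0.05,-0.2,0],[0,0,0]],
])

```text
time: 46.52
tool_pos: [0.6774, -0.0102, 0.1135]
ee_rot: [3.141, 0.0, 1.341]
wrist_force: [-0.2, 0.5, -0.6]
width: 0.0362
```

Call:
play_rows([
  [3,[-0.02,-0.1,0],[0,0,0]],
  [3,[-0.05,-0.2,0],[0,0,0]],
  [3,[-0.05,-0.2,0],[0,0,0]],
])

```text
time: 46.77
tool_pos: [0.6772, -0.0106, 0.1138]
ee_rot: [3.141, -0.003, 1.342]
wrist_force: [-0.7, 5.0, -0.7]
width: 0.0359
```

Call:
play_rows([
  [3,[-0.02,-0.1,0],[0,0,0]],
  [3,[-0.02,-0.1,0],[0,0,0]],
])

```text
time: 46.93
tool_pos: [0.6772, -0.0106, 0.114]
ee_rot: [3.141, -0.004, 1.342]
wrist_force: [0.9, 6.6, -1.0]
width: 0.0358
```

Call:
play_rows([
  [3,[-0.02,-0.1,0],[0,0,0]],
  [3,[-0.02,-0.1,0],[0,0,0]],
])

```text
time: 47.1
tool_pos: [0.6772, -0.0106, 0.1141]
ee_rot: [3.141, -0.006, 1.343]
wrist_force: [0.7, 8.9, -0.2]
width: 0.036
```

Call:
play_rows([
  [3,[0.03,0.13,0],[0,0,0]],
  [3,[0.03,0.13,-0.1],[0,0,0]],
  [3,[0.03,0.13,-0.2],[0,0,0]],
  [3,[0.03,0.13,-0.2],[0,0,0]],
])

```text
time: 47.43
tool_pos: [0.6773, -0.0105, 0.112]
ee_rot: [3.141, -0.003, 1.342]
wrist_force: [-0.3, 6.8, 0.4]
width: 0.0357
```

Call:
play_rows([
  [3,[0,0,-0.1],[0,0,0]],
  [3,[0,0,-0.1],[0,0,0]],
])

```text
time: 47.6
tool_pos: [0.6775, -0.0105, 0.1117]
ee_rot: [3.14, -0.003, 1.342]
wrist_force: [-0.9, 6.3, 1.7]
width: 0.0358
```

Call:
play_rows([
  [3,[0,0,-0.1],[0,0,0]],
  [3,[0,0,-0.1],[0,0,0]],
])

```text
time: 47.77
tool_pos: [0.6775, -0.0105, 0.1117]
ee_rot: [3.139, -0.004, 1.342]
wrist_force: [-1.5, 7.4, 4.2]
width: 0.036
```

Call:
play_rows([
  [5.6,[0,0,0.1],[0,0,0]],
  [5.6,[0,0,0.1],[0,0,0]],
  [5.6,[0,0,0.1],[0,0,0]],
  [5.6,[0,0,0.1],[0,0,0]],
  [5.6,[0,0,0.6],[0,0,0]],
  [5.6,[0,0,2],[0,0,0]],
  [5.6,[0,0,5],[0,0,0]],
  [5.6,[0,0,8.5],[0,0,0]],
])

```text
time: 48.43
tool_pos: [0.6753, -0.013, 0.1923]
ee_rot: [-3.135, 0.001, 1.341]
wrist_force: [0.7, -1.2, 0.2]
width: 0.056
```

Call:
play_rows([
  [5.6,[-2,2,1],[0,0,0]],
  [5.6,[-5,4,1],[0,0,0]],
  [5.6,[-8,6,1],[0,0,0]],
  [5.6,[-11,8,1],[0,0,0]],
  [5.6,[-14,10,1],[0,0,0]],
  [5.6,[-17,12,1],[0,0,0]],
  [5.6,[-20,14,1],[0,0,0]],
  [5.6,[-23,16,1],[0,0,0]],
])

```text
time: 49.1
tool_pos: [0.4454, 0.1477, 0.2049]
ee_rot: [3.141, -0.0, 1.34]
wrist_force: [-0.6, 0.7, 0.1]
width: 0.0563
```

Call:
play_rows([
  [5.6,[-1,3,0],[0,0,0]],
  [5.6,[-2,6,0],[0,0,0]],
  [5.6,[-3,9,0],[0,0,0]],
  [5.6,[-4,12,0],[0,0,0]],
  [5.6,[-4,12,0],[0,0,0]],
  [5.6,[-4,12,0],[0,0,0]],
])

```text
time: 49.6
tool_pos: [0.4064, 0.2681, 0.2048]
ee_rot: [3.141, 0.0, 1.344]
wrist_force: [0.2, 0.2, -0.7]
width: 0.056
```

```bash
cat > f9.py <<'E'
from fit import *
np.set_printoptions(precision=4,suppress=True)
S={n:snapshot(n) for n in("top","side")}; o=get_obs(); print(o["tool_pos"],o["time"],o["wrist_force"],o["width"])
rk=(.6326,-.161,-1.801); ex=np.array([np.cos(rk[2]),np.sin(rk[2])]); ey=np.array([-ex[1],ex[0]])
blk=np.array(rk[:2])+ex*-.158+ey*.0096
ims=[]
for n,(r0,r1,c0,c1) in(("top",(130,240,240,380)),("side",(120,290,220,400))):
    k=400/(c1-c0); im=np.ascontiguousarray(cv2.resize(S[n]["pixels"][r0:r1,c0:c1,::-1],None,fx=k,fy=k,interpolation=cv2.INTER_CUBIC)); 
    if n=="top": draw(im,S[n],BAR[:1],(*blk,rk[2],.107),k,np.array([c0,r0]),(0,255,0))
    ims.append(im)
c=np.zeros((max(i.shape[0] for i in ims),800,3),np.uint8)
for j,i in enumerate(ims): c[:i.shape[0],400*j:400*j+400]=i[:,:400]
cv2.imwrite("pics/end.png",c)
for n in S:
    for l in("bowl","jar","cup","tile0"): print(n,l,[(round(d["confidence"],2),np.round(d["point"])) for d in silhouettes(n,l)[:5] if d["confidence"]>.3])
E
python3 f9.py
```

```text
[0.4072 0.2666 0.2047] 49.7 [ 0.0499 -0.7493 -0.9701] 0.05579065740915701
top bowl [(0.82, array([153., 161.]))]
top jar [(0.7, array([244., 392.]))]
top cup [(0.98, array([174., 405.]))]
top tile0 [(0.66, array([170., 310.])), (0.59, array([178., 328.])), (0.55, array([188., 335.])), (0.49, array([177., 321.])), (0.45, array([173., 299.]))]
side bowl [(0.87, array([139., 235.]))]
side jar [(0.8, array([316., 345.])), (0.56, array([233., 342.]))]
side cup [(0.83, array([276., 407.]))]
side tile0 [(0.95, array([202., 314.])), (0.81, array([222., 331.])), (0.72, array([214., 330.])), (0.68, array([210., 320.])), (0.46, array([237., 341.]))]
```

View pics/end.png

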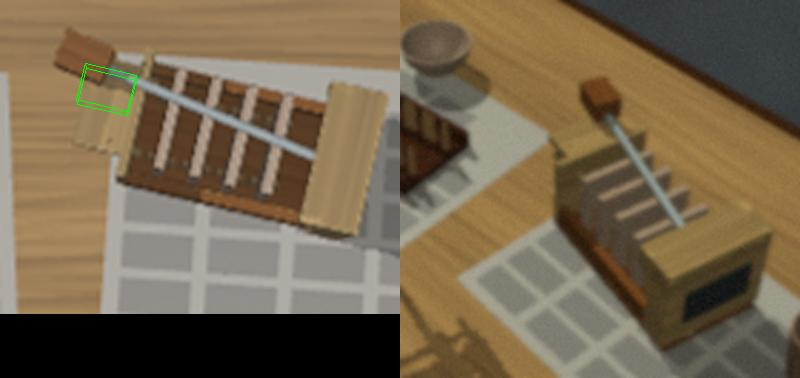

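```bash
cat > f10.py <<'E'
from fit import *
np.set_printoptions(precision=4,suppress=True)
S={n:snapshot(n) for n in("top","side")}; rk=np.array([.6326,-.161,-1.801]); ex=np.array([np.cos(rk[2]),np.sin(rk[2])]); ey=np.array([-ex[1],ex[0]])
ob={}
hood=[RACK[3],RACK[4]]
for n in S:
    ds=silhouettes(n,"bar"); print(n,[(round(d["confidence"],2),int(d["mask"].sum()),np.round(d["point"])) for d in ds[:3]])
    ob[n]=[d for d in ds if d["mask"].sum()<900][0]["mask"].astype(np.float32) if ds else None
def c(p,cams):
    k=0
    for n in cams:
        r=render(S[n],BAR,(*p,.107)); h=render(S[n],hood,rk); r=np.where(h>0,0,r); m=np.where(h>0,0,ob[n]); k+=1-np.minimum(r,m).sum()/np.maximum(r,m).sum()
    return k
P={}
for cams in(("top",),("side",),("top","side")):
    p=np.array([.695,.032,-2.0])
    for f in(1,.3,.3):
        r=minimize(c,p,args=(cams,),method="Nelder-Mead",options=dict(initial_simplex=[p,p+[.01*f,0,0],p+[0,.01*f,0],p+[0,0,.08*f]],xatol=1e-5,fatol=1e-5)); p=r.x
    d=p[:2]-rk[:2]; b=np.array([np.cos(p[2]),np.sin(p[2])]); t=d+b*.253
    print(cams,p,r.fun,"block in rack",d@ex*1e3,d@ey*1e3,"tip in rack",t@ex*1e3,t@ey*1e3); P=p
k=4
ims=[]
for n,(r0,r1,c0,c1) in(("top",(130,220,250,370)),("side",(145,245,280,390))):
    im=np.ascontiguousarray(cv2.resize(S[n]["pixels"][r0:r1,c0:c1,::-1],None,fx=k,fy=k,interpolation=cv2.INTER_CUBIC)); draw(im,S[n],BAR,(*P,.107),k,np.array([c0,r0]),(0,255,0)); ims.append(im)
cc=np.zeros((400,920,3),np.uint8); cc[:360,:480]=ims[0]; cc[:400,480:920]=ims[1]; cv2.imwrite("pics/bar2.png",cv2.resize(cc,(800,348),interpolation=cv2.INTER_AREA))
E
python3 f10.py
```

```text
top [(0.62, 644, array([155., 283.]))]
side [(0.59, 415, array([171., 314.]))]
('top',) [ 0.7109  0.0133 -1.968 ] 0.0992841124534607 block in rack -187.57081355956268 36.42217008795894 tip in rack 61.91125366320102 -5.621832269766568
('side',) [ 0.7089  0.0137 -1.9735] 0.3236793875694275 block in rack -187.4856567311293 34.45003025841506 tip in rack 61.760157413291694 -8.972592088522553
('top', 'side') [ 0.7108  0.0142 -1.9664] 0.43040257692337036 block in rack -188.38819847569115 36.18520599137481 tip in rack 61.16041001060888 -5.4620268404874945
```

View pics/bar2.png

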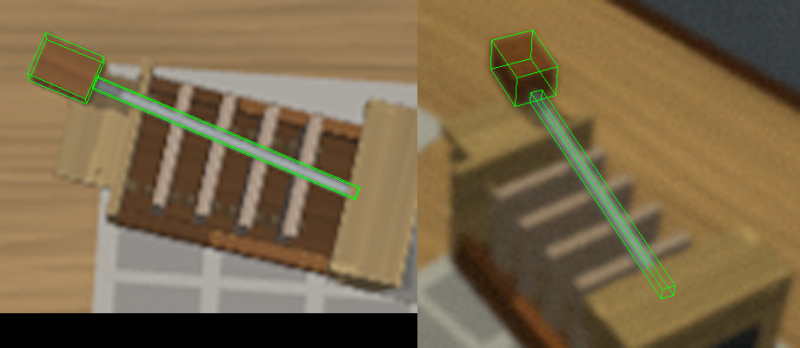

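Call:
play_rows([
  [5.6,[2,-1.7,0],[0,0,-0.03]],
  [5.6,[4.7,-3.9,0],[0,0,-0.06]],
  [5.6,[7.4,-6.1,0],[0,0,-0.1]],
  [5.6,[10.1,-8.4,0],[0,0,-0.14]],
  [5.6,[12.8,-10.6,0],[0,0,-0.17]],
  [5.6,[15.5,-12.9,0],[0,0,-0.17]],
  [5.6,[18.2,-15.1,0],[0,0,-0.17]],
  [5.6,[20.9,-17.4,0],[0,0,-0.17]],
])

```text
time: 50.97
tool_pos: [0.6169, 0.0922, 0.2044]
ee_rot: [-3.141, -0.0, 1.171]
wrist_force: [-0.3, 0.5, 0.3]
width: 0.0562
```

Call:
play_rows([
  [5.6,[2.7,-2.3,0],[0,0,0]],
  [5.6,[5.4,-4.5,0],[0,0,0]],
  [5.6,[8,-6.7,0],[0,0,0]],
  [5.6,[9.5,-7.9,0],[0,0,0]],
  [5.6,[9.5,-7.9,-2],[0,0,0]],
  [5.6,[9.5,-7.9,-4],[0,0,0]],
  [5.6,[9.5,-7.9,-4],[0,0,0]],
  [5.6,[9.5,-7.9,-4],[0,0,0]],
])

```text
time: 51.63
tool_pos: [0.7098, 0.0144, 0.1623]
ee_rot: [-3.137, 0.001, 1.171]
wrist_force: [0.3, -0.7, 1.0]
width: 0.056
```

```bash
python3 - <<'E'
from fit import *
s=snapshot("side"); o=get_obs(); print(o["tool_pos"],o["ee_rot"],o["time"])
r0,r1,c0,c1=110,230,270,380; k=5
im=np.ascontiguousarray(cv2.resize(s["pixels"][r0:r1,c0:c1,::-1],None,fx=k,fy=k,interpolation=cv2.INTER_CUBIC)); draw(im,s,BAR,(.7109,.0137,-1.968,.107),k,np.array([c0,r0]),(0,255,0)); cv2.imwrite("pics/g2.png",im)
E
```

```text
[0.71063974 0.01450201 0.16447959] [-3.14088088e+00  2.32571103e-04  1.17108298e+00] 51.6833
```

View pics/g2.png

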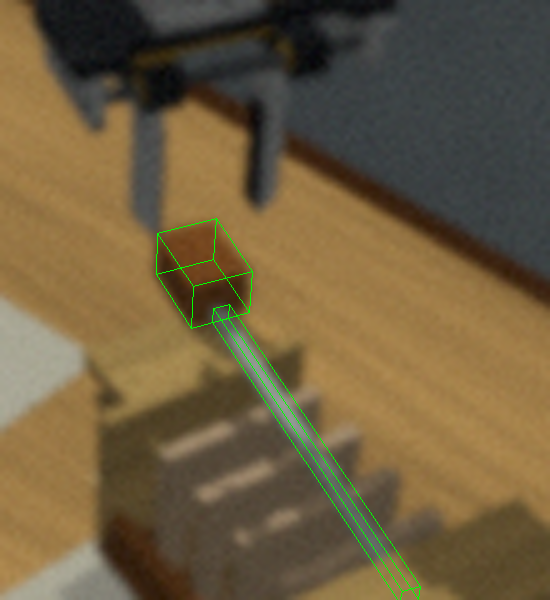

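Call:
play_rows([
  [5.6,[0,-0.05,-1.5],[0,0,0]],
  [5.6,[0,-0.05,-3],[0,0,0]],
  [5.6,[0,-0.05,-4.2],[0,0,0]],
  [5.6,[0,-0.05,-5],[0,0,0]],
  [5.6,[0,-0.05,-5.2],[0,0,0]],
  [5.6,[0,-0.05,-5.2],[0,0,0]],
])

```text
time: 52.18
tool_pos: [0.7106, 0.014, 0.1122]
ee_rot: [-3.141, 0.0, 1.171]
wrist_force: [0.3, -0.2, -0.8]
width: 0.056
```

Call:
play_rows([
  [3,[0,0,0],[0,0,0]],
  [3,[0,0,0],[0,0,0]],
  [3,[0,0,0],[0,0,0]],
  [3,[0,0,0],[0,0,0]],
  [3,[0,0,0],[0,0,0]],
  [3,[0,0,0],[0,0,0]],
])

```text
time: 52.68
tool_pos: [0.7112, 0.0139, 0.1136]
ee_rot: [3.14, -0.001, 1.171]
wrist_force: [-1.2, 0.6, 2.9]
width: 0.0359
```

Call:
play_rows([
  [3,[0,0,0.15],[0,0,0]],
  [3,[0,0,0.25],[0,0,0]],
  [3,[-0.66,0.15,0.25],[0,0,0.04]],
  [3,[-1.33,0.3,0.25],[0,0,0.085]],
  [3,[-2,0.45,0.25],[0,0,0.13]],
  [3,[-2.65,0.59,0.25],[0,0,0.17]],
  [3,[-2.65,0.59,0.25],[0,0,0.17]],
  [3,[-2.65,0.59,0.25],[0,0,0.17]],
])

```text
time: 53.35
tool_pos: [0.684, 0.0197, 0.1146]
ee_rot: [-3.141, 0.0, 1.34]
wrist_force: [0.8, -0.4, -0.9]
width: 0.036
```

```bash
sed -e 's#t\[2\]-.0045#t[2]-.006#; s#b6.png#b7.png#' f8.py > f11.py; python3 f11.py
```

```text
[0.6845 0.0195 0.1147] [-3.1415  0.0002  1.3399] 53.45 0.035890125036626086
tcp in rack x,y mm -187.61369992169193 9.304699605913477 bar yaw -1.8017023423363299 bottom z 0.10870459490969805
top rod lateral offset mm [-0.5 -1.  -1.4 -1.6 -1.4 -4.2 -2.2 -2.2 -2.4 -2.6 -2.8 -2.8 -2.6]
side rod lateral offset mm [ 0.4 -0.1 -1.5  1.4 -1.   3.2 -1.5 -1.5 -1.3 -1.9 -2.  -3.  -1.3]
```

View pics/b7.png

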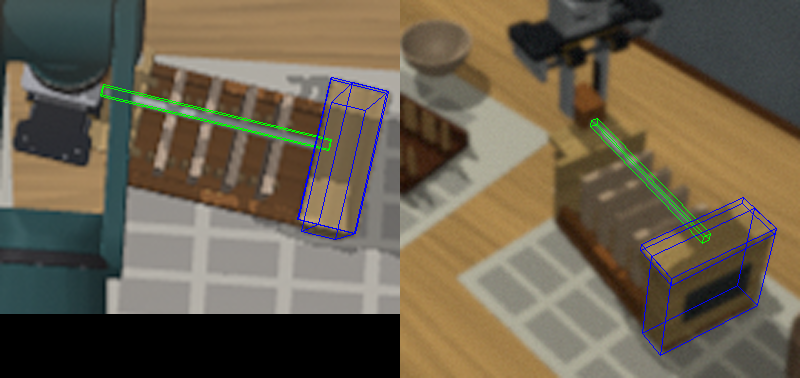

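Call:
play_rows([
  [3,[-0.04,-0.2,0],[0,0,0]],
  [3,[-0.07,-0.4,0],[0,0,0]],
  [3,[-0.1,-0.6,0],[0,0,0]],
  [3,[-0.12,-0.7,0],[0,0,0]],
  [3,[-0.12,-0.7,0],[0,0,0]],
])

```text
time: 53.87
tool_pos: [0.6837, 0.0146, 0.1155]
ee_rot: [3.141, -0.004, 1.342]
wrist_force: [1.3, 5.2, 0.1]
width: 0.036
```

Call:
play_rows([
  [3,[-0.04,-0.15,0],[0,0,0]],
  [3,[-0.07,-0.29,0],[0,0,0]],
  [3,[-0.07,-0.29,0],[0,0,0]],
])

```text
time: 54.12
tool_pos: [0.6834, 0.0143, 0.1159]
ee_rot: [3.14, -0.008, 1.343]
wrist_force: [1.7, 9.8, 0.1]
width: 0.036
```

Call:
play_rows([
  [3,[0.05,0.1,0],[0,0,0]],
  [3,[0.12,0.08,0],[0,0,0]],
  [3,[0.22,0.06,0],[0,0,0]],
  [3,[0.22,0.06,0],[0,0,0]],
])

```text
time: 54.45
tool_pos: [0.685, 0.0141, 0.1154]
ee_rot: [-3.141, -0.006, 1.342]
wrist_force: [0.4, 7.9, 0.2]
width: 0.036
```

Call:
play_rows([
  [3,[0.1,-0.02,0],[0,0,0]],
  [3,[0.19,-0.05,0],[0,0,0]],
  [3,[0.19,-0.05,0],[0,0,0]],
])

```text
time: 54.7
tool_pos: [0.6864, 0.0138, 0.1152]
ee_rot: [-3.14, -0.007, 1.341]
wrist_force: [-0.4, 9.1, 0.3]
width: 0.0358
```

Call:
play_rows([
  [3,[0.1,-0.02,0],[0,0,0]],
  [3,[0.19,-0.05,0],[0,0,0]],
  [3,[0.19,-0.05,0],[0,0,0]],
])

```text
time: 54.95
tool_pos: [0.6879, 0.0135, 0.115]
ee_rot: [-3.139, -0.007, 1.341]
wrist_force: [-1.8, 9.6, 0.4]
width: 0.0362
```

Call:
play_rows([
  [3,[0.1,-0.02,0],[0,0,0]],
  [3,[0.19,-0.05,0],[0,0,0]],
  [3,[0.19,-0.05,0],[0,0,0]],
])

```text
time: 55.2
tool_pos: [0.6899, 0.013, 0.115]
ee_rot: [-3.139, -0.007, 1.341]
wrist_force: [-0.3, 8.4, -0.6]
width: 0.0359
```

Call:
play_rows([
  [3,[-0.06,0.12,0],[0,0,0]],
  [3,[-0.16,0.14,0],[0,0,0]],
  [3,[-0.26,0.17,0],[0,0,0]],
  [3,[-0.36,0.19,0],[0,0,0]],
  [3,[-0.46,0.21,0],[0,0,0]],
])

```text
time: 55.62
tool_pos: [0.6864, 0.014, 0.1155]
ee_rot: [3.141, -0.005, 1.343]
wrist_force: [2.4, 6.4, -0.5]
width: 0.036
```

Call:
play_rows([
  [3,[-0.1,0.02,0],[0,0,0]],
  [3,[-0.19,0.05,0],[0,0,0]],
  [3,[-0.19,0.05,0],[0,0,0]],
])

```text
time: 55.87
tool_pos: [0.6852, 0.0143, 0.1158]
ee_rot: [3.139, -0.005, 1.344]
wrist_force: [2.8, 6.1, -0.3]
width: 0.0357
```

Call:
play_rows([
  [3,[-0.1,0.02,0],[0,0,0]],
  [3,[-0.19,0.05,0],[0,0,0]],
  [3,[-0.19,0.05,0],[0,0,0]],
])

```text
time: 56.12
tool_pos: [0.6837, 0.0147, 0.116]
ee_rot: [3.137, -0.005, 1.344]
wrist_force: [3.4, 4.8, 0.1]
width: 0.0358
```

Call:
play_rows([
  [3,[-0.1,0.02,0],[0,0,0]],
  [3,[-0.19,0.05,0],[0,0,0]],
  [3,[-0.19,0.05,0],[0,0,0]],
])

```text
time: 56.37
tool_pos: [0.6821, 0.0151, 0.116]
ee_rot: [3.137, -0.005, 1.345]
wrist_force: [4.5, 5.3, -1.0]
width: 0.0358
```

Call:
play_rows([
  [3,[-0.1,0.02,0],[0,0,0]],
  [3,[-0.19,0.05,0],[0,0,0]],
  [3,[-0.19,0.05,0],[0,0,0]],
])

```text
time: 56.62
tool_pos: [0.6805, 0.0156, 0.1162]
ee_rot: [3.136, -0.005, 1.345]
wrist_force: [4.6, 5.8, -1.9]
width: 0.0361
```

Call:
play_rows([
  [3,[-0.1,0.02,0],[0,0,0]],
  [3,[-0.19,0.05,0],[0,0,0]],
  [3,[-0.19,0.05,0],[0,0,0]],
])

```text
time: 56.87
tool_pos: [0.6783, 0.0157, 0.116]
ee_rot: [3.137, -0.005, 1.344]
wrist_force: [4.6, 3.3, -1.5]
width: 0.0359
```

Call:
play_rows([
  [3,[-0.02,-0.1,0],[0,0,0]],
  [3,[-0.05,-0.2,0],[0,0,0]],
  [3,[-0.05,-0.2,0],[0,0,0]],
])

```text
time: 57.12
tool_pos: [0.6782, 0.0154, 0.1163]
ee_rot: [3.136, -0.008, 1.345]
wrist_force: [5.5, 8.1, -0.5]
width: 0.0358
```

Call:
play_rows([
  [3,[0.1,-0.02,0],[0,0,0]],
  [3,[0.19,-0.05,0],[0,0,0]],
  [3,[0.19,-0.05,0],[0,0,0]],
])

```text
time: 57.37
tool_pos: [0.6796, 0.0152, 0.1161]
ee_rot: [3.138, -0.008, 1.345]
wrist_force: [3.1, 7.9, -0.4]
width: 0.036
```

Call:
play_rows([
  [3,[0.05,0.3,0],[0,0,0]],
  [3,[0.15,0.6,0],[0,0,0]],
  [3,[0.2,0.8,0],[0,0,0]],
  [3,[0.2,0.8,0],[0,0,0]],
  [3,[0.2,0.8,0],[0,0,0]],
])

```text
time: 57.78
tool_pos: [0.6794, 0.0185, 0.1147]
ee_rot: [-3.141, 0.001, 1.34]
wrist_force: [-0.8, 0.4, -0.6]
width: 0.0358
```

```bash
cat > f12.py <<'E'
from fit import *
np.set_printoptions(precision=4,suppress=True,linewidth=160)
S={n:snapshot(n) for n in("top","side")}
o=get_obs(); t=o["tool_pos"]; print(t,o["ee_rot"],o["time"])
yaw=o["ee_rot"][2]-np.pi; rk=(.6326,-.161,-1.801); zb=.110-.1158+t[2]
ex=np.array([np.cos(rk[2]),np.sin(rk[2])]); ey=np.array([-ex[1],ex[0]])
d=t[:2]-rk[:2]; print("tcp rack",d@ex*1e3,d@ey*1e3,"yaw",yaw,"zb",zb)
bx=np.array([np.cos(yaw),np.sin(yaw)]); by=np.array([-bx[1],bx[0]]); k=4; ims=[]
for n in S:
    # rectified strip: columns bar x 25..250 (1 mm), rows lateral -25..25 mm (top: by direction; side: vertical z)
    X,A=np.meshgrid(np.arange(25,255,1.),np.arange(-25,25.1,.5)); P=np.zeros(X.shape+(3,))
    P[...,:2]=t[:2]+bx*(X/1e3)[...,None]; P[...,2]=zb+.005
    if n=="top": P[...,:2]+=by*(A/1e3)[...,None]
    else: P[...,2]-=A/1e3
    uv=proj(S[n],P.reshape(-1,3)).astype(np.float32).reshape(X.shape+(2,))
    st=cv2.remap(S[n]["pixels"][:,:,::-1].copy(),uv[...,0],uv[...,1],cv2.INTER_CUBIC)
    st=cv2.resize(st,(800,202)); cv2.line(st,(0,101),(12,101),(0,255,0),1); cv2.line(st,(788,101),(800,101),(0,255,0),1)
    for a in (-5,5):
        r=int(101+a*4); cv2.line(st,(0,r),(8,r),(0,0,255),1); cv2.line(st,(790,r),(800,r),(0,0,255),1)
    ims.append(st)
    hsv=cv2.cvtColor(st,cv2.COLOR_BGR2HSV).astype(float); 
    b=st.astype(float); bl=np.clip(b[...,0]-b[...,2]+15,0,None)   # bluish-grey rod against warm wood
    out=[]
    for c in range(40,760,60):
        w=bl[41:161,c-15:c+15].mean(1); w=np.clip(w-.4*w.max(),0,None); out.append(((w*np.arange(-60,60)).sum()/w.sum())/4)
    print(n,"offset mm (+ = "+("by" if n=="top" else "down")+")",np.array(out).round(1))
cv2.imwrite("pics/strip.png",np.vstack(ims))
E
python3 f12.py
```

```text
[0.6794 0.0184 0.1148] [-3.1413  0.0005  1.3402] 57.8833
tcp rack -185.39213540083693 4.652388285276826 yaw -1.8014347807856232 zb 0.10902940390184758
top offset mm (+ = by) [ 4.8 -4.7 -1.  -1.  -0.6 -1.2 -0.8 -1.  -1.2 -1.1 -1.1 -1.3]
side offset mm (+ = down) [ 2.   1.6  1.6  0.9  3.   1.7  3.2  2.3  2.5  2.3  1.7 -5.3]
```

View pics/strip.png

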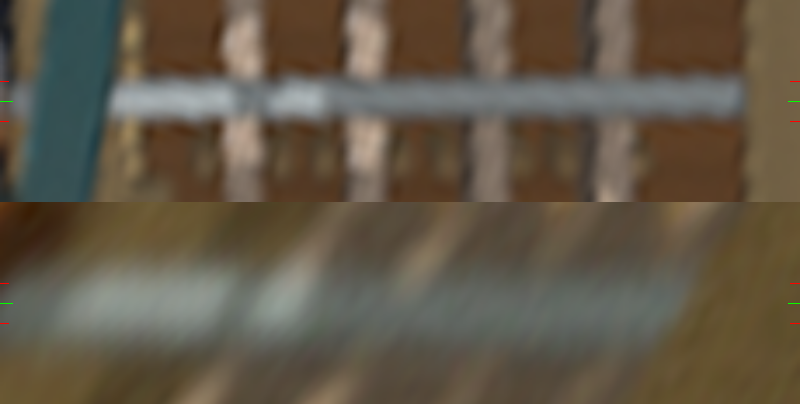

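Call:
play_rows([
  [3,[-0.02,-0.1,0],[0,0,0]],
  [3,[-0.05,-0.2,0],[0,0,0]],
  [3,[-0.07,-0.29,0],[0,0,0]],
  [3,[-0.09,-0.39,0],[0,0,0]],
  [3,[-0.11,-0.49,0],[0,0,0]],
  [3,[-0.11,-0.49,0],[0,0,0]],
])

```text
time: 58.38
tool_pos: [0.6785, 0.0138, 0.1151]
ee_rot: [3.141, 0.0, 1.34]
wrist_force: [0.7, 0.5, -1.1]
width: 0.0356
```

Call:
play_rows([
  [3,[-0.05,-0.2,0],[0,0,0]],
  [3,[-0.09,-0.39,0],[0,0,0]],
  [3,[-0.14,-0.58,0],[0,0,0]],
  [3,[-0.14,-0.58,0],[0,0,0]],
])

```text
time: 58.72
tool_pos: [0.677, 0.0078, 0.1151]
ee_rot: [3.141, 0.0, 1.34]
wrist_force: [-0.1, 0.1, -0.8]
width: 0.0359
```

Call:
play_rows([
  [3,[-0.05,-0.2,0],[0,0,0]],
  [3,[-0.09,-0.39,0],[0,0,0]],
  [3,[-0.14,-0.58,0],[0,0,0]],
  [3,[-0.14,-0.58,0],[0,0,0]],
])

```text
time: 59.05
tool_pos: [0.6756, 0.002, 0.115]
ee_rot: [3.141, 0.0, 1.34]
wrist_force: [0.0, -0.7, -0.4]
width: 0.0358
```

Call:
play_rows([
  [3,[-0.05,-0.2,0],[0,0,0]],
  [3,[-0.09,-0.39,0],[0,0,0]],
  [3,[-0.14,-0.58,0],[0,0,0]],
  [3,[-0.18,-0.78,0],[0,0,0]],
  [3,[-0.23,-0.97,0],[0,0,0]],
  [3,[-0.23,-0.97,0],[0,0,0]],
])

```text
time: 59.55
tool_pos: [0.6733, -0.0077, 0.1151]
ee_rot: [3.141, 0.0, 1.34]
wrist_force: [0.9, 0.7, -2.4]
width: 0.0361
```

Call:
play_rows([
  [3,[-0.02,-0.1,0],[0,0,0]],
  [3,[-0.05,-0.2,0],[0,0,0]],
  [3,[-0.05,-0.2,0],[0,0,0]],
])

```text
time: 59.8
tool_pos: [0.6731, -0.0085, 0.1152]
ee_rot: [3.141, -0.001, 1.341]
wrist_force: [0.2, 2.3, -0.2]
width: 0.0358
```

Call:
play_rows([
  [3,[-0.02,-0.1,0],[0,0,0]],
  [3,[-0.05,-0.2,0],[0,0,0]],
  [3,[-0.05,-0.2,0],[0,0,0]],
])

```text
time: 60.05
tool_pos: [0.673, -0.0086, 0.1156]
ee_rot: [3.141, -0.005, 1.342]
wrist_force: [1.5, 5.5, -0.2]
width: 0.0359
```

Call:
play_rows([
  [3,[-0.02,-0.1,0],[0,0,0]],
  [3,[-0.05,-0.2,0],[0,0,0]],
  [3,[-0.05,-0.2,0],[0,0,0]],
])

```text
time: 60.3
tool_pos: [0.6729, -0.0087, 0.1159]
ee_rot: [3.14, -0.008, 1.344]
wrist_force: [3.0, 11.0, 0.4]
width: 0.0355
```

Call:
play_rows([
  [3,[-0.02,-0.1,0],[0,0,0]],
  [3,[-0.05,-0.2,0],[0,0,0]],
  [3,[-0.05,-0.2,0],[0,0,0]],
])

```text
time: 60.55
tool_pos: [0.6728, -0.0088, 0.1163]
ee_rot: [3.14, -0.011, 1.345]
wrist_force: [2.5, 13.5, 0.5]
width: 0.0361
```

Call:
play_rows([
  [3,[0.05,0.2,0],[0,0,0]],
  [3,[0.09,0.39,0],[0,0,0]],
  [3,[0.09,0.39,-0.1],[0,0,0]],
  [3,[0.09,0.39,-0.1],[0,0,0]],
])

```text
time: 60.88
tool_pos: [0.6729, -0.0086, 0.1144]
ee_rot: [3.141, -0.004, 1.343]
wrist_force: [0.9, 6.8, 1.0]
width: 0.0356
```

Call:
play_rows([
  [3,[0,0,-0.1],[0,0,0]],
  [3,[0,0,-0.1],[0,0,0]],
])

```text
time: 61.05
tool_pos: [0.673, -0.0086, 0.1138]
ee_rot: [3.14, -0.004, 1.343]
wrist_force: [2.7, 8.4, 1.2]
width: 0.0359
```

Call:
play_rows([
  [3,[0,0,-0.1],[0,0,0]],
  [3,[0,0,-0.1],[0,0,0]],
])

```text
time: 61.22
tool_pos: [0.6731, -0.0087, 0.1137]
ee_rot: [3.14, -0.004, 1.343]
wrist_force: [1.2, 7.5, 2.1]
width: 0.0354
```

Call:
play_rows([
  [3,[0.05,0.2,0],[0,0,0]],
  [3,[0.05,0.2,0],[0,0,0]],
])

```text
time: 61.38
tool_pos: [0.6731, -0.0086, 0.1137]
ee_rot: [3.14, -0.001, 1.342]
wrist_force: [-0.8, 3.3, 5.4]
width: 0.0359
```

Call:
play_rows([
  [5.4,[0,0,0.1],[0,0,0]],
  [5.4,[0,0,0.1],[0,0,0]],
  [5.4,[0,0,0.1],[0,0,0]],
  [5.4,[0,0,0.1],[0,0,0]],
  [5.4,[0,0,0.1],[0,0,0]],
])

```text
time: 61.8
tool_pos: [0.6726, -0.0099, 0.1124]
ee_rot: [-3.141, 0.001, 1.34]
wrist_force: [-0.4, -0.8, 0.3]
width: 0.054
```

Call:
play_rows([
  [5.4,[0,0,0.5],[0,0,0]],
  [5.4,[0,0,1.5],[0,0,0]],
  [5.4,[0,0,3],[0,0,0]],
  [5.4,[0,0,5],[0,0,0]],
  [5.4,[0,0,5],[0,0,0]],
])

```text
time: 62.22
tool_pos: [0.6752, -0.0096, 0.1693]
ee_rot: [3.132, -0.001, 1.341]
wrist_force: [0.8, 0.2, 2.1]
width: 0.0544
```

```bash
sed -e '/^k=4/,$d' -e 's/p=np.array(\[.695,.032,-2.0\])/p=np.array([.673,-.007,-1.8])/' f10.py > f13.py; python3 f13.py
```

```text
top [(0.77, 218, array([172., 322.])), (0.49, 2909, array([182., 342.]))]
side [(0.55, 526, array([178., 311.]))]
('top',) [ 0.6697 -0.0231 -1.7965] 0.6193287372589111 block in rack -142.7028659317816 4.676843059789218 tip in rack 110.29458359840076 5.812858562693705
('side',) [ 0.6725 -0.0069 -1.8032] 0.15637612342834473 block in rack -159.11368027094971 3.6572960499895193 tip in rack 93.8856883577952 3.0920762197927174
('top', 'side') [ 0.6727 -0.0067 -1.7929] 0.8041486740112305 block in rack -159.3875626035714 3.8780183333184626 tip in rack 93.60410729414735 5.931055684103022
```

Call:
play_rows([
  [5.4,[0,0,4],[0,0,0]],
  [5.4,[-3,2,4],[0,0,0]],
  [5.4,[-6,4,4],[0,0,0]],
  [5.4,[-9,6,4],[0,0,0]],
  [5.4,[-12,8,4],[0,0,0]],
  [5.4,[-15,10,4],[0,0,0]],
  [5.4,[-18,12,4],[0,0,0]],
  [5.4,[-21,14,4],[0,0,0]],
])

```text
time: 63.08
tool_pos: [0.4604, 0.1312, 0.2013]
ee_rot: [-3.139, 0.001, 1.34]
wrist_force: [-0.4, 0.9, 0.4]
width: 0.0538
```

Call:
play_rows([
  [5.4,[-1,3,0],[0,0,0]],
  [5.4,[-2,6,0],[0,0,0]],
  [5.4,[-3,9,0],[0,0,0]],
  [5.4,[-4,12,0],[0,0,0]],
  [5.4,[-4,12,0],[0,0,0]],
  [5.4,[-4,12,0],[0,0,0]],
])

```text
time: 63.58
tool_pos: [0.4216, 0.2514, 0.2016]
ee_rot: [-3.14, 0.002, 1.344]
wrist_force: [0.4, -1.0, 0.8]
width: 0.0538
```

```bash
python3 f13.py; python3 f9.py; python3 - <<'E'
from bench import *
o=get_obs(); print(o["time"],o["tool_pos"],o["wrist_force"])
E
```

```text
top [(0.95, 487, array([169., 285.])), (0.57, 1085, array([156., 161.]))]
side [(0.9, 556, array([181., 313.]))]
('top',) [ 0.6735 -0.0111 -1.8045] 0.1511809229850769 block in rack -155.2835308759569 5.643902057760349 tip in rack 97.714957045028 4.769196567173544
('side',) [ 0.6726 -0.0066 -1.8009] 0.12813645601272583 block in rack -159.42727210848122 3.704938856676229 tip in rack 93.57272714478256 3.7243771826668217
('top', 'side') [ 0.6728 -0.0089 -1.7999] 0.3169902563095093 block in rack -157.3020706467685 4.412898424424856 tip in rack 95.69777168570104 4.69535151000948
[0.4232 0.2496 0.2028] 63.8833 [ 0.4917 -0.1202  0.0116] 0.053974293984430065
top bowl [(0.7, array([156., 159.]))]
top jar [(0.87, array([246., 392.]))]
top cup []
top tile0 [(0.56, array([182., 298.])), (0.55, array([177., 325.])), (0.5, array([181., 336.]))]
side bowl [(0.72, array([140., 236.])), (0.31, array([236., 344.]))]
side jar [(0.86, array([316., 345.]))]
side cup [(0.71, array([276., 408.])), (0.47, array([235., 341.]))]
side tile0 [(0.81, array([216., 329.])), (0.67, array([224., 333.])), (0.6, array([198., 312.]))]
64.2833 [0.42284495 0.25059114 0.20305081] [0.37328308 0.23899394 0.06398898]
```

```bash
python3 -c "
from bench import *
print(close_job())"
```

```text
the job is handed in; nothing more can be done
None
```

The job is handed in. All four tiles are in the rack slots and the keeper bar is pushed home. The gripper is open and the arm has pulled back, about 64 s into the 210 s allowed.

- **Tiles:** Each tile came down until it touched the floor at its grasp height, with at most about 7 N at the floor. The second tile caught a side rail at about 14 N on its way down, so I lifted it, shifted it 2 mm and set it again. Camera views after the fourth tile and after the first bar insertion showed all four upright in their slots. In the final check the network picked out only three above the threshold in each camera. I put that down to detector misses, but I had used all my picture views and could not look again.
- **Bar:**
  - **First attempt:** I found the socket by feel, pushed the bar to its stop and released it. The next picture showed the bar about 3 cm back and turned, which I took for the announced knock.
  - **Second attempt:** I gripped it again. Two sweeps missed the socket because the tip was dragging, so I backed off and went straight in. I pushed it to a firm stop at about 14 N and lowered the block onto the shelf.
  - **Last check:** Fitting both cameras together put the block at rack x = -157 mm (home is -158) and the tip at 96 mm (socket bottom is 96). The two cameras taken alone differ from each other by about 4 mm.
- **Bowl, jar and cup:** The detections stayed within about 3 pixels of where they started. The last top view missed the cup, but the side view still showed it in place.

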